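Clear the pile on the tip box, each thing to its own place

TASK

Take apart the pile on the desk and set each thing upright in its own place: the brown dropper bottle in the orange dish, the white bottle in the blue dish, the timer square and centred within the yellow outline of the black pad, and the tip box flat in the green tray, lengthwise. Set the bottles down gently without tipping or dropping them, and leave the marker and the tweezers where they lie.

Things in the scene. Friction and masses are not known exactly. Their poses are not given: they have to be found in the camera images.
- dropper_center (a point): Brown dropper bottle with a black rubber bulb, upright, 88 tall; body 33 dia up to 60 above its foot, then a neck of 19 dia and a bulb of 13 dia. It stands on the timer, about at its middle. (Sizes in mm.) Point: on its axis, half-way up (44 above its foot); z points up, yaw means nothing. 40 to 85 g.
- bottle_center (a point): White bottle with a blue cap, upright, 95 tall; body 43 dia up to 76 above its foot, then rounding in to the cap of 25 dia. It stands on the lid of the tip box, beside the timer. (Sizes in mm.) Point: on its axis, half-way up (47.5 above its foot); z points up, yaw means nothing. 75 to 155 g.
- timer_center (a point): Grey bench timer with a red button, lying flat on one half of the tip box's lid: 58 (its x) by 64 (its y), body 18 thick (20 over the buttons). Its y runs along the box's long side; next to it on the lid, 64 from its centre along the box's y (on either side), stands the white bottle. (Sizes in mm.) Point: its centre, 9 above its underside; z points up. 40 to 85 g.
- tip_box_center (a point): Blue pipette tip box with a clear lid that stays shut, bottom of the pile: 62 wide (its x), 118 long (its y), 71 high. At the middle of its -x side (y within 11 of the middle) a small catch stands out 5 more, between 47 and 50 above its foot; the sides above it, from 51 to 71, are plain. (Sizes in mm.) Point: its centre, 35.5 above its foot; z points up. 100 to 200 g.
- orange_dish_seat (a point): Small orange round dish fixed on the desk, outer dia 66, inner dia 58, 10 high: the dropper bottle's place. (Sizes in mm.) Point: middle of its floor, 4 above the desk; z points up.
- blue_dish_seat (a point): Blue round dish fixed on the desk, outer dia 76, inner dia 68, 10 high: the white bottle's place. (Sizes in mm.) Point: middle of its floor, 4 above the desk; z points up.
- timer_pad_seat (a point): Black rubber pad with a yellow outline, fixed on the desk, 86 (its x) by 92 (its y), 12 thick, no rim; the outline is 72 by 78: the timer's place. (Sizes in mm.) Point: middle of its top face, 12 above the desk; z points up.
- box_tray_seat (a point): Green oblong tray fixed on the desk, inside 91 (its x) by 138 (its y), walls 4 thick and 14 high over the desk: the tip box's place. (Sizes in mm.) Point: middle of its floor, 4 above the desk; z points up.
- marker_center (a point): Red and white marker pen lying on the desk, loose, 14 x 132 (its y) x 15; not to be moved. (Sizes in mm.) Point: its centre; z points up.
- tweezers_center (a point): Tweezers lying on the desk, loose, 16 x 122 (its y) x 10; not to be moved. (Sizes in mm.) Point: its centre; z points up.
There are look-alikes about, which are no part of the job. Leave any pink look-alike of the part that bears bottle_center alone.

How it is judged:
By the outcome, as a careful person would: the job done as asked, in the order asked, and still so for the second after the job is handed in, with the robot touching nothing.
It also fails if it takes over 115 s, if anything falls off the work surface, if the arm or the gripper's body presses on something with over 40 N, if the wrist force passes 120 N, or if a joint passes its speed limit or range.

ROBOT

A 7-joint arm with a two-finger parallel gripper is mounted at the origin on a cart in front of the work surface, level with it; the furniture and walls round the work are solid. World frame = base frame: x ahead of the robot, y to its left, z up, the work surface at z = 0. Lengths are in m, angles in degrees, forces in N, time in s.
With the tool pointing down it reaches from about 0.425 to 0.875 m from the base axis. Payload 4.7 kg.
Tool frame: the origin (TCP) lies at the very end of the fingers, on their centre line; the grasp point (between the pads) lies 19 mm behind it; z points along the fingers, y is the direction in which the jaws open and shut (so a half turn about z gives the same grasp; the last joint's range is limited). The gripper opens to 87 mm and grips with 3 to 60 N. Pads are 19 mm wide; open, the fingers measure 117 mm over their backs; the gripper's body (75 mm by 190 mm) begins 51 mm behind the grasp point.
Start: joints at [72.027, 18.392, -4.016, 83.108, 1.295, 78.541, -3.26], TCP at [0.209, -0.615, 0.223] pointing down, gripper open.
Joint ranges: [-163.93, 163.93], [-17.29, 119.83], [-79.2, 71.16], [3.27, 140.29], [-89.18, 269.18], [5.43, 117.66], [-154.24, 154.24]. Speed limits (degrees/s): [147.25, 147.25, 180, 180, 180, 180, 180].

INTERFACE

Orientations are given as [roll, pitch, yaw] about the fixed x, y, z axes, in that order (R = Rz(yaw) Ry(pitch) Rx(roll)).
In Python, from cell import monitor, read_camera, camera_info, env, look_for gives the robot as it stands.
- The arm moves only by the tool servo_tool, never from a script. Its argument "commands" is one flat list of numbers, 6 for each row, row after row: the shift along the tool's x, y, z in mm, then the turn, a rotation vector about the tool's x, y, z in degrees. A call has 1 to 10 rows; each row shifts and turns the commanded pose from where the row before left it, along the tool's axes as they then stand; what a row does not reach is not made up. A row lasts 1/10 s, in which the tool goes at most 50 mm and 8.59 degrees, less where a joint would pass 70% of its speed; a pose out of reach is approached as far as the arm can. A call is refused whole if a number of a shift passes 50 or a number of a turn 8.59, either way. A call with a gripper value outside its range is refused whole. "jaw" is the finger opening in mm, from 0 to 87, set as the call begins (left out, the last holds). The fingers move at their own pace and stop on an object; "newtons" is the grip in N (left out, the last holds). Time passes only in rows, so rows that do not move let the fingers close. It gives the time, the measured TCP pose, the force and the opening at its end, in the units of the state.
- monitor.get_obs(): the state, without advancing time (a new reading comes with each control period).
- read_camera(name): name is "scene" or "top" or "wrist"; returns (picture, depth): 400x640x3 uint8, red, green, blue; 400x640 float32, m along the optical axis (not along the pixel's ray), 0 where there is no reading.
- camera_info(name): a dict with "camera_matrix" (3x3 intrinsics, pixels), "k1" (the pictures are not rectified: a ray, as slopes to the right and down, at radius r is drawn at 1 + k1 r^2 times it, then the intrinsics apply), "R" (3x3) and "t" (3): a world point X has camera coordinates R X + t; the wrist camera has in their place "T_tool_cam" (4x4, takes a point from camera to tool coordinates, whose origin is the TCP and whose axes are the flange's). Camera axes: x right, y down, z forward; pixel columns grow to the right and rows downward; lengths in m; the calibration is good to about 2 mm. A picture is of the moment at which its call begins: read the wrist's pose just before it. camera_info takes no time and is no camera call.
- env.sign_off(): hands the job in, once; it reports no verdict.
Trained networks look in the newest picture that a camera, given by its name, has taken for a name from the list of things; names that differ only in an ending like _2 or _b are one class to them, and where a whole thing is asked for, a point or a joint stands for the part that bears it (a point fixed in the world has none). Each returns a list of dicts, best first, with "conf" (0 to 1); they miss things now and then, are a little off and sometimes report something else, mostly with a low value. They report only what shows in the picture. A call takes as long as a camera call. They do not tell look-alikes from the thing itself.
- look_for(camera, label): "box" ([left, top, width, height] in pixels, round what is visible of it).
The state is a dict: "time_s": time; "qpos": joint angles; "joint_velocities": joint speeds; "effort": joint torques, N m; "tool_pos": TCP position; "tool_rot": TCP orientation; "force": force on the tool from outside, world axes, zero at the start; "wrist_torque": the same for the moment, N m; "grip_width": finger opening in m.
Only numpy, scipy, OpenCV 4.12 (cv2) and the standard library are available. Lean on these libraries where they do the work, as an engineer would, in place of code of your own. Each camera call takes 0.05 s, during which the arm holds its last target.

## Working session

There is one attempt and no reset: what is moved stays moved. The work goes in short steps, Python scripts to look and compute and a tool call to move; the robot and the scene stay as the last step left them, time stands still between calls to the robot, and variables do not carry over. Pictures are saved under pics/ and viewed, and the job is handed in when it is done.

Besides the shell and the picture viewer there is one more tool, called as name(argument=value, ...), one argument or row to a line, values as JSON. servo_tool: Moves the arm, as the interface text tells. Its arguments: {"type":"object","properties":{"commands":{"type":"array","items":{"type":"number"}},"jaw":{"type":"number"},"newtons":{"type":"number"}},"required":["commands"]}

```bash
ls; mkdir -p pics
cat > h.py <<'E'
import numpy as np, cv2
from cell import monitor, read_camera, camera_info, env, look_for
from scipy.spatial.transform import Rotation as Ro
def tool():
    o=monitor.get_obs(); T=np.eye(4); T[:3,3]=o['tool_pos']; T[:3,:3]=Ro.from_euler('xyz',o['tool_rot'],degrees=True).as_matrix(); return o,T
def shot(cam,name):
    o,T=tool(); im,d=read_camera(cam); cv2.imwrite(f'pics/{name}.png',im[:,:,::-1]); np.savez(f'pics/{name}.npz',im=im,d=d,T=T); return im,d,T
def world(cam,d,T):
    c=camera_info(cam); K=np.array(c['camera_matrix']); k=c['k1']
    h,w=d.shape; v,u=np.mgrid[0:h,0:w].astype(float)
    pts=np.stack([u.ravel(),v.ravel()],1)[:,None]
    n=cv2.undistortPoints(pts,K,np.array([k,0,0,0.]))[:,0]
    P=np.c_[n,np.ones(len(n))]*d.reshape(-1,1)
    if 'R' in c: W=(P-np.array(c['t']).ravel())@np.array(c['R'])
    else:
        M=T@np.array(c['T_tool_cam']); W=P@M[:3,:3].T+M[:3,3]
    W[d.ravel()<=0]=np.nan
    return W.reshape(h,w,3)
E
python3 - <<'E'
from h import *
o,T=tool(); print(o)
for c in ['scene','top']: shot(c,c+'0')
for c in ['scene','top','wrist']: print(camera_info(c))
N=['dropper_center','bottle_center','timer_center','tip_box_center','orange_dish_seat','blue_dish_seat','timer_pad_seat','box_tray_seat','marker_center','tweezers_center']
for n in N:
    for c in ['top','scene']:
        try: print(n,c,[(np.round(r['box']).tolist(),round(r['conf'],2)) for r in look_for(c,n)])
        except Exception as e: print(n,e)
E
```

```text
pics
{'time_s': 0.0, 'qpos': array([72.02741831, 18.43911656, -4.01628931, 83.17539568,  1.29627723,
       78.54059967, -3.26024427]), 'joint_velocities': array([ 0.01640503, -0.01089414, -0.0068153 , -0.03814833, -0.11590445,
       -0.04617   ,  0.00327823]), 'effort': array([ 6.91425498e-05, -4.91288996e+01, -4.04010275e-01, -3.12523842e+01,
       -6.40095212e-02,  4.38728440e-02,  1.78570608e-04]), 'tool_pos': array([ 0.2090351 , -0.61488231,  0.22145666]), 'tool_rot': array([-1.79890207e+02,  6.78770616e-03,  1.87830786e+01]), 'force': array([ 0.89178341, -0.75694995,  0.41926651]), 'wrist_torque': array([-0.01367406,  0.01223333,  0.03401174]), 'grip_width': 0.08706371971547473}
{'camera_matrix': array([[469.32548118,   0.        , 319.63284459],
       [  0.        , 469.32548118, 201.86018787],
       [  0.        ,   0.        ,   1.        ]]), 'k1': 0.012772087650399704, 'R': array([[-0.59979558, -0.80006638, -0.01179159],
       [-0.40806651,  0.31853002, -0.85558188],
       [ 0.68827827, -0.50836248, -0.5175332 ]]), 't': array([0.25857068, 0.3160276 , 1.21819825])}
{'
[... 1646 characters left out ...]
nter scene [([383.0, 182.0, 34.0, 29.0], 0.96)]
orange_dish_seat top [([295.0, 188.0, 17.0, 19.0], 0.76)]
orange_dish_seat scene [([397.0, 181.0, 21.0, 13.0], 0.69), ([299.0, 230.0, 19.0, 13.0], 0.65)]
blue_dish_seat top [([355.0, 190.0, 17.0, 25.0], 0.86)]
blue_dish_seat scene [([399.0, 182.0, 22.0, 12.0], 0.64), ([347.0, 215.0, 25.0, 11.0], 0.48)]
timer_pad_seat top [([235.0, 179.0, 29.0, 29.0], 0.96)]
timer_pad_seat scene []
box_tray_seat top [([169.0, 180.0, 33.0, 45.0], 0.95)]
box_tray_seat scene [([168.0, 266.0, 57.0, 50.0], 0.7)]
marker_center top []
marker_center scene []
tweezers_center top [([295.0, 188.0, 14.0, 18.0], 0.56)]
tweezers_center scene [([288.0, 254.0, 8.0, 9.0], 0.45)]
```

Run:
```python
from h import *
a=cv2.imread('pics/top0.png'); cv2.imwrite('pics/top0c.png',cv2.resize(a[130:280,130:530],None,fx=2,fy=2,interpolation=cv2.INTER_CUBIC))
a=cv2.imread('pics/scene0.png'); cv2.imwrite('pics/scene0c.png',cv2.resize(a[120:330,130:480],None,fx=2.25,fy=2.25,interpolation=cv2.INTER_CUBIC))
```

```text
(no output)
```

View pics/top0.png

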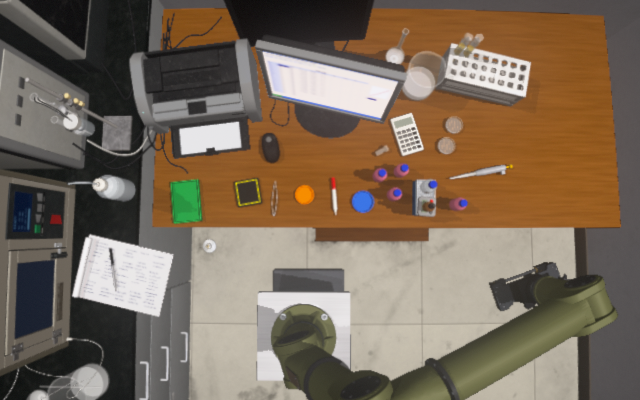

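View pics/top0c.png

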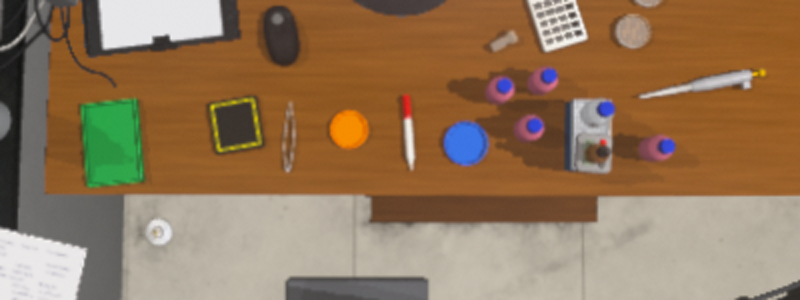

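View pics/scene0c.png

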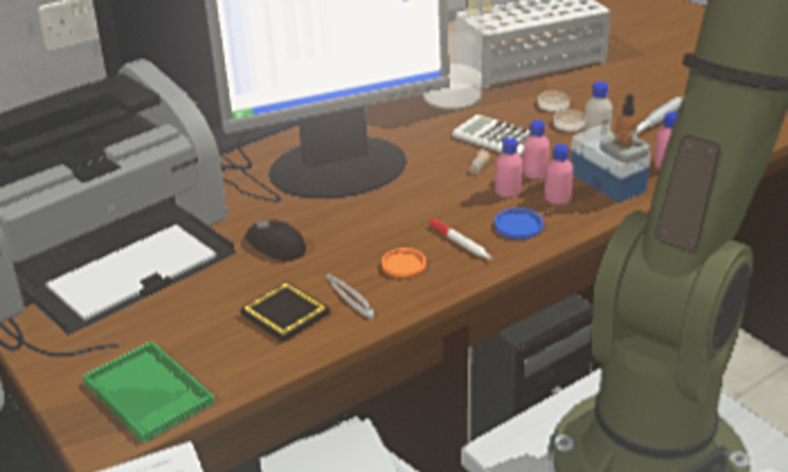

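The top view shows the pile at about (425,198). The blue dish is at (362,202), the orange dish at (304,195), the pad at (247,193) and the tray at (185,201). The marker (334,196) and tweezers (275,198) lie between them, and four pink bottles stand close to the pile. Next I'll measure these positions.

Run:
```python
from h import *
z=np.load('pics/top0.npz'); W=world('top',z['d'],None); im=z['im']; hsv=cv2.cvtColor(im,cv2.COLOR_RGB2HSV)
print(np.nanmedian(W[215:222,200:400,2]))
def seg(lo,hi,roi):
    m=cv2.inRange(hsv,lo,hi); k=np.zeros_like(m); x,y,w,h=roi; k[y:y+h,x:x+w]=m[y:y+h,x:x+w]; return k>0
def rep(n,m):
    P=W[m]; P=P[~np.isnan(P[:,0])]; 
    r=cv2.minAreaRect((P[:,:2]*1000).astype(np.float32)); print(n,len(P),'med',np.round(np.median(P,0),4),'min',P.min(0).round(3),'max',P.max(0).round(3),'rect',r)
rep('green',seg((45,120,60),(75,255,255),(150,170,70,65)))
rep('orange',seg((8,220,180),(22,255,255),(290,180,30,30)))
rep('blue',seg((100,120,120),(125,255,255),(345,185,35,35)))
rep('padyellow',seg((24,120,120),(35,255,255),(225,170,45,45)))
rep('padblack',seg((0,0,0),(180,255,60),(228,172,40,40)))
rep('marker',seg((0,0,170),(180,60,255),(325,170,20,50)))
rep('tweezers',seg((0,0,100),(180,70,255),(266,170,18,50)))
# pile heights
Z=W[:,:,2]
for v in range(176,220,2): print(v,' '.join('%4d'%(1000*Z[v,u]) if Z[v,u]==Z[v,u] else ' nan' for u in range(366,472,4)))
print(W[200,425],W[180,425],W[215,425], W[224,425],W[224,300])
m=(Z>0.055)&(Z<0.2); m[:, :408]=0; m[:,442:]=0;m[:170]=0; m[225:]=0; rep('pile',m)
```

```text
-0.0003168921162197926
green 1205 med [0.4611 0.4143 0.0044] min [ 0.384  0.354 -0.011] max [0.537 0.474 0.024] rect ((461.8951416015625, 415.5174560546875), (147.0716552734375, 108.2441177368164), 6.618943691253662)
orange 295 med [0.4874 0.0007 0.0044] min [ 0.456 -0.031 -0.006] max [0.52  0.032 0.017] rect ((487.9840087890625, 0.7506542205810547), (64.44933319091797, 62.53019332885742), 0.9077221155166626)
blue 352 med [ 0.464  -0.2009  0.0043] min [ 0.429 -0.238 -0.006] max [ 0.499 -0.165  0.017] rect ((463.85369873046875, -201.31265258789062), (72.97943115234375, 69.96405792236328), 89.60594177246094)
padyellow 165 med [0.4929 0.195  0.0121] min [0.447 0.152 0.004] max [0.539 0.242 0.021] rect ((493.6999816894531, 196.6157989501953), (84.43085479736328, 79.28324890136719), 10.288447380065918)
padblack 264 med [0.4961 0.1983 0.0115] min [0.461 0.166 0.003] max [0.528 0.23  0.02 ] rect ((494.3880615234375, 196.89529418945312), (62.31003952026367, 56.39952087402344), 11.673553466796875)
marker 81 med [ 0.4638 -0.1033  0.0116] min [ 0.422 -0.111 -0.007] max [ 0.503 -0.096  0.019] re
[... 3046 characters left out ...]
    3    0    3    0    9   -1    0
216    1    0   -2    1   -1    5    3    8   -1   -1    0    4    3   -2    0    1    0    2    0   -6   -5    1   -5   -2    0    2    1
218    0    0    0    0   -1    0   -2    4   -2   -1   -3   -6   -1   -2   -5    1   -1   -1    3    1    0    3    2    2    0    0    1
[ 0.46171133 -0.39950372  0.0878096 ] [ 0.53011194 -0.4053214   0.07045379] [ 0.41243274 -0.3984864   0.08811089] [ 0.38483289 -0.42015016  0.00092423] [ 0.38364818  0.01416352 -0.00153161]
pile 729 med [ 0.4717 -0.3948  0.0909] min [ 0.412 -0.44   0.056] max [ 0.564 -0.349  0.179] rect ((490.82080078125, -404.1069641113281), (162.4840850830078, 83.74948120117188), 9.425191879272461)
```

```bash
cat >> h.py <<'E'
def plan(legs,maxv=40,ramp=3,rmax=7):
    """legs: list of (x,y,z mm, yaw deg). prints tool-frame rows from the measured pose"""
    o,T=tool(); p=T[:3,3]*1000; yaw=o['tool_rot'][2]
    print('from',p.round(1),np.round(o['tool_rot'],2),'t',round(o['time_s'],2),'F',o['force'].round(2),'w',round(o['grip_width']*1000,1))
    for L in legs:
        d=np.array(L[:3],float)-p; dy=(L[3]-yaw+180)%360-180
        n=int(np.ceil(max(np.linalg.norm(d)/maxv,abs(dy)/rmax,1)))
        n=n+ (ramp-1 if np.linalg.norm(d)>60 or abs(dy)>20 else 0)
        w=np.minimum(np.minimum(np.arange(1,n+1),np.arange(n,0,-1))/ramp,1.); w/=w.sum()
        print('leg',L,'rows',n,'max',(np.linalg.norm(d)*w.max()).round(1),(abs(dy)*w.max()).round(1))
        y=yaw; out=[]
        for a in w:
            c,s=np.cos(np.radians(y)),np.sin(np.radians(y)); q=d*a
            out.append([c*q[0]+s*q[1], s*q[0]-c*q[1], -q[2],0,0,-dy*a]); y+=dy*a
        out=np.round(out,1)+0.
        for k in range(0,n,10): print('  ',', '.join('%g'%x for x in out[k:k+10].ravel()))
        p=np.array(L[:3],float); yaw=y
E
python3 - <<'E'
from h import *
plan([(480,-405,330,0)])
E
```

```text
from [ 209.2 -615.4  222.6] [179.99   0.    18.78] t 1.1 F [-0.07  0.59 -0.12] w 87.0
leg (480, -405, 330, 0) rows 11 max 39.9 2.1
   12, -4.2, -4, 0, 0, 0.7, 23.9, -8.6, -8, 0, 0, 1.4, 35.5, -13.8, -11.9, 0, 0, 2.1, 35, -15, -11.9, 0, 0, 2.1, 34.4, -16.3, -11.9, 0, 0, 2.1, 33.8, -17.5, -11.9, 0, 0, 2.1, 33.2, -18.8, -11.9, 0, 0, 2.1, 32.5, -20, -11.9, 0, 0, 2.1, 31.7, -21.1, -11.9, 0, 0, 2.1, 20.6, -14.8, -8, 0, 0, 1.4
   10.1, -7.7, -4, 0, 0, 0.7
```

servo_tool(
  commands=[12,-4.2,-4,0,0,0.7,23.9,-8.6,-8,0,0,1.4,35.5,-13.8,-11.9,0,0,2.1,35,-15,-11.9,0,0,2.1,34.4,-16.3,-11.9,0,0,2.1,33.8,-17.5,-11.9,0,0,2.1,33.2,-18.8,-11.9,0,0,2.1,32.5,-20,-11.9,0,0,2.1,31.7,-21.1,-11.9,0,0,2.1,30,-22,-12,0,0,2.1],
)

```text
time_s: 2.1
tool_pos: [0.4804, -0.4043, 0.3305]
tool_rot: [180.0, -0.0, -0.2]
force: [0.5, -0.4, 0.6]
grip_width: 0.0871
```

servo_tool(
  commands=[0,0,0,0,0,0,0,0,0,0,0,0,0,0,0,0,0,0],
)

```text
time_s: 2.4
tool_pos: [0.4779, -0.4067, 0.3294]
tool_rot: [180.0, 0.1, -0.2]
force: [0.1, 0.5, 0.0]
grip_width: 0.0869
```

Run:
```python
from h import *
plan([(480,-405,330,0)])
im,d,T=shot('wrist','w1')
for n in ['dropper_center','bottle_center','timer_center','tip_box_center']:
    print(n,[(np.round(r['box']).tolist(),round(r['conf'],2)) for r in look_for('wrist',n)])
```

```text
from [ 477.9 -406.7  329.4] [ 1.7997e+02  8.0000e-02 -2.3000e-01] t 2.4 F [0.13 0.51 0.02] w 86.9
leg (480, -405, 330, 0) rows 1 max 2.8 0.2
   2.1, -1.7, -0.6, 0, 0, -0.2
dropper_center [([302.0, 193.0, 27.0, 32.0], 0.62)]
bottle_center [([307.0, 131.0, 32.0, 40.0], 0.85), ([384.0, 167.0, 40.0, 34.0], 0.83), ([186.0, 97.0, 48.0, 34.0], 0.77), ([234.0, 145.0, 33.0, 31.0], 0.63), ([297.0, 132.0, 47.0, 84.0], 0.45)]
timer_center [([295.0, 173.0, 50.0, 49.0], 0.66)]
tip_box_center [([298.0, 129.0, 47.0, 85.0], 0.83)]
```

View pics/w1.png

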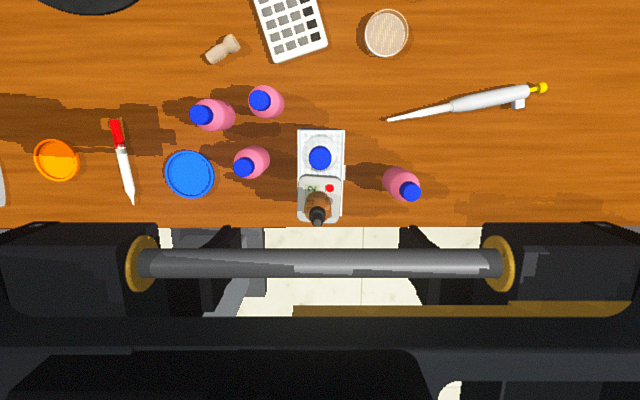

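The wrist view shows the pile near (320,175). The white bottle's cap is at (320,158), the dropper bulb at (317,216) on the timer, and the red button at (330,187). The catch sticks out on the right at (344,172). Pink bottles stand at (252,162) and (405,184).

Run:
```python
from h import *
z=np.load('pics/w1.npz'); W=world('wrist',z['d'],z['T']); im=z['im']; hsv=cv2.cvtColor(im,cv2.COLOR_RGB2HSV); Z=W[:,:,2]
V,U=np.mgrid[0:400,0:640]
print('desk',np.nanmedian(Z[150:200,430:600]))
def roi(x0,x1,y0,y1): return (U>=x0)&(U<x1)&(V>=y0)&(V<y1)
def rep(n,m):
    P=W[m]; P=P[~np.isnan(P[:,0])]*1000
    r=cv2.minAreaRect((P[:,:2]).astype(np.float32)); print(n,len(P),'med',np.round(np.median(P,0),1),'mid',(np.percentile(P,2,0)/2+np.percentile(P,98,0)/2).round(1),'rect',np.round(r[0],1),np.round(r[1],1),round(r[2],1))
blue=(cv2.inRange(hsv,(105,180,80),(130,255,255))>0)
rep('cap',blue&roi(300,345,140,175)&(Z>.155)); 
rep('bulb',roi(300,335,195,226)&(Z>.165))
rep('lid',roi(290,350,120,180)&(Z>.066)&(Z<.076))
rep('box+timer',roi(290,350,120,224)&(Z>.064)&(Z<.097))
rep('timer',roi(290,350,170,224)&(Z>.083)&(Z<.096))
for n,r in [('pinkL',(232,275,140,182)),('pinkR',(375,425,165,205)),('pinkLL',(185,238,95,135)),('pinkUL',(245,290,80,122))]:
    rep(n,roi(*r)&(Z>.03)); rep(n+' cap',roi(*r)&(Z>.088))
rep('bluedish',blue&roi(160,218,148,202));
```

```text
desk 0.0003741060715722888
cap 394 med [ 505.5 -406.7  166.4] mid [ 505.3 -406.3  166.3] rect [ 505.2 -406.7] [20.9 22.9] 89.3
bulb 116 med [ 440.5 -403.3  174.5] mid [ 439.8 -402.8  172. ] rect [ 439.6 -402.5] [10.8 12.7] 11.0
lid 976 med [ 507.2 -416.9   70.8] mid [ 500.1 -407.5   70.9] rect [ 497.9 -407.8] [61.5 65.7] 89.4
box+timer 2367 med [ 467.7 -412.    87.9] mid [ 471.  -407.1   80.8] rect [ 470.4 -406.8] [ 62.2 121.8] 88.3
timer 1277 med [ 453.8 -408.    89.4] mid [ 441.7 -404.8   89.5] rect [ 440.9 -404.7] [57.9 63.6] 85.9
pinkL 859 med [ 489.6 -313.7   67.7] mid [ 486.5 -311.    65.4] rect [ 486.9 -309.5] [42.6 37.6] 31.9
pinkL cap 295 med [ 485.7 -308.1   94.9] mid [ 485.6 -307.8   93.4] rect [ 485.2 -307.3] [23.1 23.4] 25.6
pinkR 890 med [ 457.5 -518.8   67.1] mid [ 454.2 -522.3   65.2] rect [ 454.3 -523.2] [36.2 41.4] 47.9
pinkR cap 285 med [ 452.4 -524.7   95.1] mid [ 452.2 -525.2   93. ] rect [ 452.3 -525.4] [22.7 23.4] 3.5
pinkLL 1044 med [ 551.  -267.1   67.5] mid [ 550.7 -263.7   65. ] rect [ 551.  -261.8] [35.6 41.9] 85.5
pinkLL cap 340 med [ 551.  -259.7   95.2] mid [ 550.9 -258.9   93. ] rect [ 550.4 -258.6] [22.7 23.7] 0.7
pinkUL 904 med [ 566.  -338.    67.7] mid [ 567.4 -334.5   67.2] rect [ 567.8 -333. ] [41.6 40.7] 89.6
pinkUL cap 336 med [ 567.1 -333.1   95.2] mid [ 567.2 -332.9   93.1] rect [ 567.2 -332.7] [23.6 23.1] 88.9
bluedish 1803 med [ 461.5 -201.2    4.4] mid [ 461.8 -203.     6.9] rect [ 461.7 -202.7] [72.8 74.6] 0.2
```

Run:
```python
from h import *
plan([(440,-403,200,-3),(440,-403,116,-3)],maxv=35)
```

```text
from [ 478.3 -406.4  329.6] [-1.8e+02  3.0e-02 -2.3e-01] t 2.65 F [0.14 0.25 0.25] w 87.0
leg (440, -403, 200, -3) rows 6 max 33.8 0.7
   -3.2, -0.3, 10.8, 0, 0, 0.2, -6.4, -0.5, 21.6, 0, 0, 0.5, -9.6, -0.7, 32.4, 0, 0, 0.7, -9.6, -0.6, 32.4, 0, 0, 0.7, -6.4, -0.3, 21.6, 0, 0, 0.5, -3.2, -0.1, 10.8, 0, 0, 0.2
leg (440, -403, 116, -3) rows 5 max 28.0 0.0
   0, 0, 9.3, 0, 0, 0, 0, 0, 18.7, 0, 0, 0, 0, 0, 28, 0, 0, 0, 0, 0, 18.7, 0, 0, 0, 0, 0, 9.3, 0, 0, 0
```

servo_tool(
  commands=[-3.2,-0.3,10.8,0,0,0.2,-6.4,-0.5,21.6,0,0,0.5,-9.6,-0.7,32.4,0,0,0.7,-9.6,-0.6,32.4,0,0,0.7,-6.4,-0.3,21.6,0,0,0.5,-3.2,-0.1,10.8,0,0,0.2,0,0,0,0,0,0],
)

```text
time_s: 3.35
tool_pos: [0.4394, -0.4017, 0.1984]
tool_rot: [-179.9, 0.2, -3.0]
force: [0.6, -0.3, 1.0]
grip_width: 0.0866
```

servo_tool(
  commands=[0,0,9.3,0,0,0,0,0,18.7,0,0,0,0,0,28,0,0,0,0,0,18.7,0,0,0,0,0,9.3,0,0,0,0,0,0,0,0,0,0,0,0,0,0,0],
)

```text
time_s: 4.05
tool_pos: [0.4418, -0.4027, 0.1175]
tool_rot: [179.9, -0.1, -2.9]
force: [-0.3, -0.5, 0.3]
grip_width: 0.0868
```

Run:
```python
from h import *
plan([(440,-403,116,-3)])
shot('wrist','w2')
```

```text
from [ 441.8 -402.7  117.5] [ 1.7993e+02 -1.0000e-01 -2.9000e+00] t 4.05 F [-0.29 -0.53  0.27] w 86.8
leg (440, -403, 116, -3) rows 1 max 2.4 0.1
   -1.8, 0.4, 1.5, 0, 0, 0.1
```

View pics/w2.png

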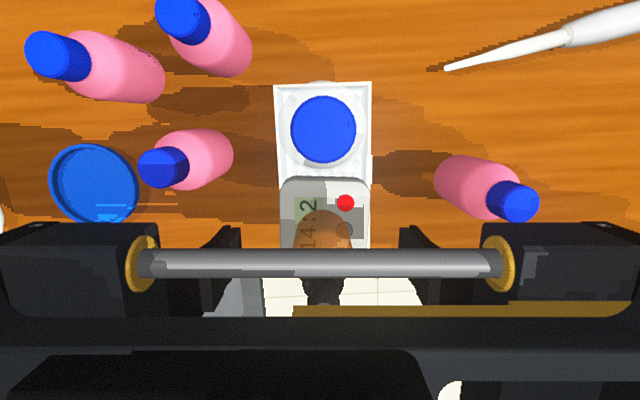

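The fingers straddle the dropper (near (325,240)) and it is roughly centred, so I'll grip it.

servo_tool(
  commands=[0,0,0,0,0,0,0,0,0,0,0,0,0,0,0,0,0,0,0,0,0,0,0,0,0,0,0,0,0,0,0,0,0,0,0,0],
  jaw=20,
  newtons=12,
)

```text
time_s: 4.7
tool_pos: [0.4409, -0.4022, 0.1162]
tool_rot: [180.0, 0.0, -2.9]
force: [-0.4, -0.7, -0.5]
grip_width: 0.0469
```

servo_tool(
  commands=[0,0,0,0,0,0,0,0,0,0,0,0,0,0,0,0,0,0,0,0,0,0,0,0,0,0,0,0,0,0],
)

```text
time_s: 5.2
tool_pos: [0.4409, -0.4022, 0.1163]
tool_rot: [180.0, 0.0, -2.9]
force: [-0.2, -0.1, 0.0]
grip_width: 0.0325
```

Run:
```python
from h import *
z=np.load('pics/w1.npz'); W=world('wrist',z['d'],z['T']); hsv=cv2.cvtColor(z['im'],cv2.COLOR_RGB2HSV)
m=cv2.inRange(hsv,(10,235,150),(22,255,255))>0; m[:, :25]=0; m[:,85:]=0; m[:130]=0;m[190:]=0
P=W[m]*1000; P=P[P[:,0]==P[:,0]]; print(cv2.minAreaRect(P[:,:2].astype(np.float32)),np.median(P,0))
plan([(441,-402,210,-3),(486,0,210,-3),(486,0,45,-3),(486,0,33,-3)],maxv=40)
```

```text
((477.8227844238281, 8.479496002197266), (77.81037902832031, 88.26127624511719), 16.975238800048828) [484.10601148   2.48220032   4.61222915]
from [ 440.9 -402.2  116.3] [179.99   0.    -2.92] t 5.2 F [-0.18 -0.08  0.05] w 32.5
leg (441, -402, 210, -3) rows 5 max 31.2 0.0
   0, 0, -10.4, 0, 0, 0, 0, 0, -20.8, 0, 0, 0, 0, -0.1, -31.2, 0, 0, 0, 0, 0, -20.8, 0, 0, 0, 0, 0, -10.4, 0, 0, 0
leg (486, 0, 210, -3) rows 13 max 36.8 0.0
   0.7, -12.2, 0, 0, 0, 0, 1.4, -24.5, 0, 0, 0, 0, 2.2, -36.7, 0, 0, 0, 0, 2.2, -36.7, 0, 0, 0, 0, 2.2, -36.7, 0, 0, 0, 0, 2.2, -36.7, 0, 0, 0, 0, 2.2, -36.7, 0, 0, 0, 0, 2.2, -36.7, 0, 0, 0, 0, 2.2, -36.7, 0, 0, 0, 0, 2.2, -36.7, 0, 0, 0, 0
   2.2, -36.7, 0, 0, 0, 0, 1.4, -24.5, 0, 0, 0, 0, 0.7, -12.2, 0, 0, 0, 0
leg (486, 0, 45, -3) rows 7 max 33.0 0.0
   0, 0, 11, 0, 0, 0, 0, 0, 22, 0, 0, 0, 0, 0, 33, 0, 0, 0, 0, 0, 33, 0, 0, 0, 0, 0, 33, 0, 0, 0, 0, 0, 22, 0, 0, 0, 0, 0, 11, 0, 0, 0
leg (486, 0, 33, -3) rows 1 max 12.0 0.0
   0, 0, 12, 0, 0, 0
```

servo_tool(
  commands=[0,0,-10.4,0,0,0,0,0,-20.8,0,0,0,0,-0.1,-31.2,0,0,0,0,0,-20.8,0,0,0,0,0,-10.4,0,0,0,0.7,-12.2,0,0,0,0,1.4,-24.5,0,0,0,0,2.2,-36.7,0,0,0,0,2.2,-36.7,0,0,0,0],
)

```text
time_s: 6.1
tool_pos: [0.4522, -0.29, 0.2081]
tool_rot: [-179.9, 0.1, -2.9]
force: [0.1, -0.4, -0.8]
grip_width: 0.0327
```

servo_tool(
  commands=[2.2,-36.7,0,0,0,0,2.2,-36.7,0,0,0,0,2.2,-36.7,0,0,0,0,2.2,-36.7,0,0,0,0,2.2,-36.7,0,0,0,0,2.2,-36.7,0,0,0,0,2.2,-36.7,0,0,0,0,1.4,-24.5,0,0,0,0,0.7,-12.2,0,0,0,0,0,0,0,0,0,0],
)

```text
time_s: 7.1
tool_pos: [0.4846, 0.0019, 0.2089]
tool_rot: [-180.0, 0.1, -2.7]
force: [-0.5, 0.2, -1.4]
grip_width: 0.0327
```

Run:
```python
from h import *
im,d,T=shot('wrist','w3'); W=world('wrist',d,T); hsv=cv2.cvtColor(im,cv2.COLOR_RGB2HSV)
m=cv2.inRange(hsv,(10,235,150),(22,255,255))>0; m[235:]=0
m&=np.abs(W[:,:,2])<.02
P=W[m]*1000; print(len(P),cv2.minAreaRect(P[:,:2].astype(np.float32)),np.median(P,0))
plan([(486,0,45,-3)])
```

```text
749 ((550.499267578125, 60.59779357910156), (547.4402465820312, 252.01812744140625), 84.92723846435547) [488.26464335  -1.40098883   4.01505989]
from [ 4.847e+02 -2.000e-01  2.090e+02] [ 1.7996e+02  9.0000e-02 -2.8600e+00] t 7.15 F [ 0.52 -0.07 -0.57] w 32.6
leg (486, 0, 45, -3) rows 7 max 32.8 0.0
   0.1, 0, 10.9, 0, 0, 0, 0.2, 0, 21.9, 0, 0, 0, 0.3, 0, 32.8, 0, 0, 0, 0.3, 0, 32.8, 0, 0, 0, 0.3, 0, 32.8, 0, 0, 0, 0.2, 0, 21.9, 0, 0, 0, 0.1, 0, 10.9, 0, 0, 0
```

View pics/w3.png

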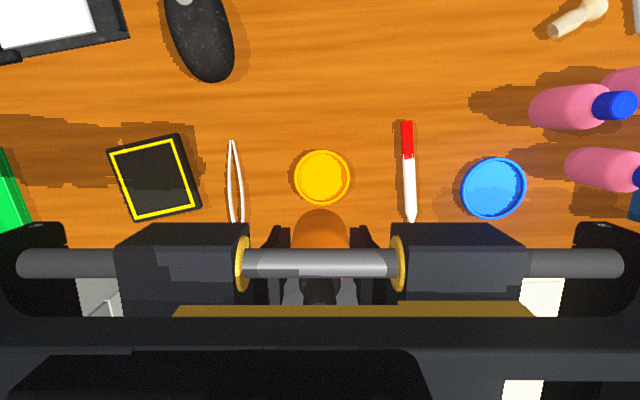

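The orange dish is ahead at (322,178), with the pad at (155,178), the blue dish at (494,188), the tweezers at (235,180) and the marker at (408,172). I'll refine the seats from this view.

Run:
```python
from h import *
z=np.load('pics/w3.npz'); W=world('wrist',z['d'],z['T'])*1000; hsv=cv2.cvtColor(z['im'],cv2.COLOR_RGB2HSV)
V,U=np.mgrid[0:400,0:640]
def rep(n,m):
    P=W[m]; P=P[P[:,0]==P[:,0]]; r=cv2.minAreaRect(P[:,:2].astype(np.float32)); print(n,len(P),np.round(r[0],1),np.round(r[1],1),round(r[2],1),np.median(P,0).round(1))
def roi(x0,x1,y0,y1): return (U>=x0)&(U<x1)&(V>=y0)&(V<y1)
rep('or',(cv2.inRange(hsv,(18,180,150),(28,255,255))>0)&roi(288,356,145,210))
rep('blue',(cv2.inRange(hsv,(98,120,80),(125,255,255))>0)&roi(450,535,150,225))
rep('yel',(cv2.inRange(hsv,(27,180,150),(35,255,255))>0)&roi(90,215,125,225))
rep('pad',(W[:,:,2]>8)&roi(95,212,125,225))
print(hsv[178,322],hsv[178,296],hsv[160,380])
```

```text
or 2230 [483.5  -0. ] [67.4 65.1] 21.2 [485.1   1.7   4.4]
blue 3185 [ 460.7 -205. ] [82.9 75. ] 73.6 [ 461.2 -203.3    4.6]
yel 681 [491.5 197.3] [82.1 76.9] 10.2 [479.2 198.5  12.6]
pad 5869 [503.1 134.9] [ 91.8 210. ] 10.2 [496.  193.4  12.1]
[ 25 255 255] [ 27 255 255] [ 15 204 223]
```

servo_tool(
  commands=[0,0,10,0,0,0,0.1,0,22,0,0,0,0.1,0,32,0,0,0,0,0,32,0,0,0,0,0,32,0,0,0,0,0,22,0,0,0,0,0,10,0,0,0,0,0,5,0,0,0,0,0,0,0,0,0,0,0,0,0,0,0],
)

```text
time_s: 8.15
tool_pos: [0.4866, -0.0004, 0.0458]
tool_rot: [180.0, -0.1, -2.9]
force: [0.3, -0.4, 0.2]
grip_width: 0.0325
```

servo_tool(
  commands=[0,0,4,0,0,0,0,0,2,0,0,0,0,0,1,0,0,0,0,0,0,0,0,0,0,0,0,0,0,0],
)

```text
time_s: 8.65
tool_pos: [0.4857, -0.0001, 0.0379]
tool_rot: [180.0, -0.0, -2.9]
force: [-0.1, 0.7, -1.2]
grip_width: 0.0329
```

servo_tool(
  commands=[0,0,2.5,0,0,0,0,0,2,0,0,0,0,0,1,0,0,0,0,0,0,0,0,0,0,0,0,0,0,0],
)

```text
time_s: 9.15
tool_pos: [0.4856, -0.0001, 0.0323]
tool_rot: [180.0, 0.0, -2.9]
force: [-0.3, 0.3, -0.6]
grip_width: 0.0326
```

servo_tool(
  commands=[0,0,1,0,0,0,0,0,0,0,0,0,0,0,0,0,0,0],
)

```text
time_s: 9.45
tool_pos: [0.4856, -0.0001, 0.0313]
tool_rot: [180.0, 0.0, -2.9]
force: [-0.2, -0.9, 0.3]
grip_width: 0.0324
```

servo_tool(
  commands=[0,0,0.6,0,0,0,0,0,0.6,0,0,0,0,0,0,0,0,0,0,0,0,0,0,0],
)

```text
time_s: 9.85
tool_pos: [0.4859, -0.0002, 0.0309]
tool_rot: [180.0, -0.0, -2.9]
force: [-3.2, -0.0, 7.1]
grip_width: 0.0324
```

Contact with the dish floor (7 N). I'll ease off and release.

servo_tool(
  commands=[0,0,-0.6,0,0,0,0,0,0,0,0,0],
)

```text
time_s: 10.05
tool_pos: [0.4859, -0.0001, 0.0309]
tool_rot: [180.0, -0.0, -2.9]
force: [0.2, 0.8, 2.7]
grip_width: 0.0327
```

servo_tool(
  commands=[0,0,0,0,0,0,0,0,0,0,0,0,0,0,0,0,0,0,0,0,0,0,0,0,0,0,0,0,0,0,0,0,0,0,0,0],
  jaw=75,
)

```text
time_s: 10.65
tool_pos: [0.4856, -0.0001, 0.0307]
tool_rot: [180.0, 0.0, -2.9]
force: [1.0, 0.9, 0.2]
grip_width: 0.0707
```

servo_tool(
  commands=[0,0,-5,0,0,0,0,0,-10,0,0,0,0,0,-20,0,0,0,0,0,-35,0,0,0,0,0,-40,0,0,0,0,0,-40,0,0,0,0,0,-30,0,0,0,0,0,-15,0,0,0],
)

```text
time_s: 11.45
tool_pos: [0.4872, 0.0002, 0.2301]
tool_rot: [180.0, -0.3, -2.9]
force: [0.4, -0.2, 0.1]
grip_width: 0.0747
```

Run:
```python
from h import *
shot('wrist','w4')
plan([(505,-406,230,-3),(505,-406,122,-3),(505,-406,103,-3)])
```

```text
from [4.880e+02 1.000e-01 2.314e+02] [179.94  -0.47  -2.9 ] t 11.5 F [ 1.32 -0.39  0.75] w 75.3
leg (505, -406, 230, -3) rows 13 max 37.0 0.0
   1.1, 12.3, 0, 0, 0, 0, 2.3, 24.5, 0.1, 0, 0, 0, 3.4, 36.8, 0.1, 0, 0, 0, 3.4, 36.8, 0.1, 0, 0, 0, 3.4, 36.8, 0.1, 0, 0, 0, 3.4, 36.8, 0.1, 0, 0, 0, 3.4, 36.8, 0.1, 0, 0, 0, 3.5, 36.8, 0.1, 0, 0, 0, 3.5, 36.8, 0.1, 0, 0, 0, 3.5, 36.8, 0.1, 0, 0, 0
   3.5, 36.8, 0.1, 0, 0, 0, 2.3, 24.5, 0.1, 0, 0, 0, 1.2, 12.3, 0, 0, 0, 0
leg (505, -406, 122, -3) rows 5 max 36.0 0.0
   0, 0, 12, 0, 0, 0, 0, 0, 24, 0, 0, 0, 0, 0, 36, 0, 0, 0, 0, 0, 24, 0, 0, 0, 0, 0, 12, 0, 0, 0
leg (505, -406, 103, -3) rows 1 max 19.0 0.0
   0, 0, 19, 0, 0, 0
```

View pics/w4.png

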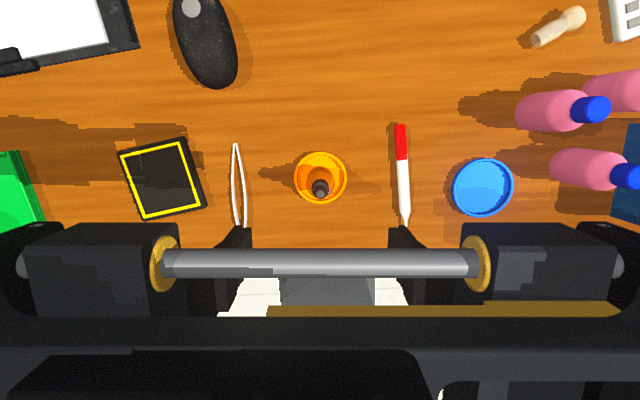

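The dropper is standing in the orange dish at (320,180). The white bottle is next.

servo_tool(
  commands=[1.3,12.3,0,0,0,0,2.5,24.5,0.1,0,0,0,3.6,36.8,0.1,0,0,0,3.6,36.8,0.1,0,0,0,3.6,36.8,0.1,0,0,0,3.6,36.8,0.1,0,0,0,3.6,36.8,0.1,0,0,0,3.6,36.8,0.1,0,0,0,3.6,36.8,0.1,0,0,0,3.6,36.8,0.1,0,0,0],
  jaw=80,
)

```text
time_s: 12.5
tool_pos: [0.4997, -0.3347, 0.2229]
tool_rot: [-179.9, 0.2, -3.0]
force: [0.5, -0.4, 0.7]
grip_width: 0.0805
```

servo_tool(
  commands=[3.6,36.8,0.1,0,0,0,2.3,24.5,0.1,0,0,0,1.2,12.3,0,0,0,0,0,0,0,0,0,0,0,0,0,0,0,0],
)

```text
time_s: 13.0
tool_pos: [0.5047, -0.4049, 0.2239]
tool_rot: [-179.9, 0.1, -2.8]
force: [1.0, -0.0, -1.2]
grip_width: 0.08
```

Run:
```python
from h import *
im,d,T=shot('wrist','w5'); W=world('wrist',d,T)*1000
V,U=np.mgrid[0:400,0:640]
def rep(n,m):
    P=W[m]; P=P[P[:,0]==P[:,0]]; r=cv2.minAreaRect(P[:,:2].astype(np.float32)); print(n,len(P),np.round(r[0],1),np.round(r[1],1),round(r[2],1),np.median(P,0).round(1))
m=(W[:,:,2]>155)&(V<235); rep('cap',m)
plan([(505,-406,122,-3),(505,-406,103,-3)])
```

```text
cap 5324 [ 518.1 -404.8] [174.   49.9] 87.1 [ 539.4 -406.4  301.9]
from [ 505.1 -404.4  224.4] [-1.7992e+02  2.0000e-02 -2.7900e+00] t 13.05 F [-0.15 -0.29  0.08] w 79.9
leg (505, -406, 122, -3) rows 5 max 34.1 0.1
   0, 0.2, 11.4, 0, 0, 0, 0, 0.4, 22.7, 0, 0, 0, 0, 0.5, 34.1, 0, 0, 0.1, 0, 0.4, 22.7, 0, 0, 0, 0, 0.2, 11.4, 0, 0, 0
leg (505, -406, 103, -3) rows 1 max 19.0 0.0
   0, 0, 19, 0, 0, 0
```

View pics/w5.png

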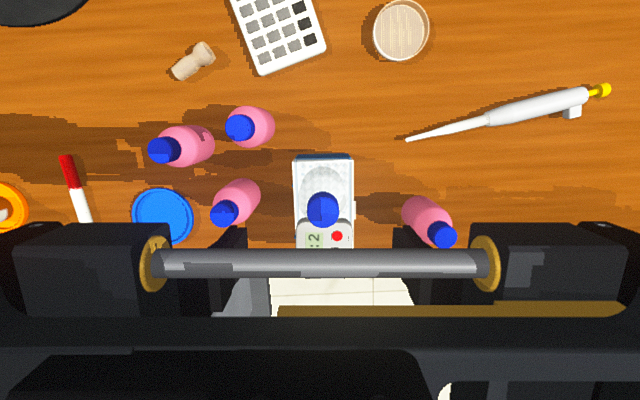

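The cap is centred at (323,210), so I'll descend.

servo_tool(
  commands=[0,0.3,11,0,0,0,0,0.4,23,0,0,0,0,0.5,34,0,0,0.1,0,0.3,28,0,0,0,0,0,16,0,0,0,0,0,9,0,0,0,0,0,0,0,0,0,0,0,0,0,0,0],
)

```text
time_s: 13.85
tool_pos: [0.5054, -0.4082, 0.1049]
tool_rot: [179.9, -0.1, -3.0]
force: [0.9, 0.2, 0.1]
grip_width: 0.0801
```

servo_tool(
  commands=[0,0,0,0,0,0,0,0,0,0,0,0,0,0,0,0,0,0,0,0,0,0,0,0,0,0,0,0,0,0,0,0,0,0,0,0,0,0,0,0,0,0,0,0,0,0,0,0],
  jaw=30,
  newtons=15,
)

```text
time_s: 14.65
tool_pos: [0.5046, -0.4079, 0.1037]
tool_rot: [180.0, 0.0, -3.0]
force: [-0.1, 0.3, 1.0]
grip_width: 0.0427
```

Run:
```python
from h import *
plan([(505,-406,190,-3),(462,-203,190,-3),(462,-203,50,-3)])
```

```text
from [ 504.6 -407.9  103.7] [180.     0.    -3.01] t 14.65 F [-0.05  0.32  0.99] w 42.7
leg (505, -406, 190, -3) rows 5 max 28.8 0.0
   0, -0.2, -9.6, 0, 0, 0, 0.1, -0.4, -19.2, 0, 0, 0, 0.1, -0.6, -28.8, 0, 0, 0, 0.1, -0.4, -19.2, 0, 0, 0, 0, -0.2, -9.6, 0, 0, 0
leg (462, -203, 190, -3) rows 8 max 34.6 0.0
   -3, -11.1, 0, 0, 0, 0, -6, -22.3, 0, 0, 0, 0, -8.9, -33.4, 0, 0, 0, 0, -8.9, -33.4, 0, 0, 0, 0, -8.9, -33.4, 0, 0, 0, 0, -8.9, -33.4, 0, 0, 0, 0, -6, -22.3, 0, 0, 0, 0, -3, -11.1, 0, 0, 0, 0
leg (462, -203, 50, -3) rows 6 max 35.0 0.0
   0, 0, 11.7, 0, 0, 0, 0, 0, 23.3, 0, 0, 0, 0, 0, 35, 0, 0, 0, 0, 0, 35, 0, 0, 0, 0, 0, 23.3, 0, 0, 0, 0, 0, 11.7, 0, 0, 0
```

servo_tool(
  commands=[0,0,-10,0,0,0,0,0,-20,0,0,0,0,0,-29,0,0,0,0,0,-19,0,0,0,0,0,-9,0,0,0,-3,-11.1,0,0,0,0,-6,-22.3,0,0,0,0,-9,-33.4,0,0,0,0,-9,-33.4,0,0,0,0],
)

```text
time_s: 15.55
tool_pos: [0.4815, -0.3042, 0.1887]
tool_rot: [-179.9, 0.2, -3.0]
force: [0.4, -0.2, -1.0]
grip_width: 0.0425
```

servo_tool(
  commands=[-9,-33.4,0,0,0,0,-9,-33.4,0,0,0,0,-6,-22.3,0,0,0,0,-3,-13,0,0,0,0,0,0,0,0,0,0,0,0,0,0,0,0],
)

```text
time_s: 16.15
tool_pos: [0.4611, -0.2039, 0.1903]
tool_rot: [180.0, 0.0, -3.1]
force: [0.6, -1.4, -0.6]
grip_width: 0.0427
```

Run:
```python
from h import *
shot('wrist','w6')
plan([(462,-203,50,-3)])
```

```text
from [ 461.1 -204.4  190.3] [ 1.7997e+02  2.0000e-02 -3.1100e+00] t 16.2 F [-0.13  0.03 -1.47] w 42.9
leg (462, -203, 50, -3) rows 6 max 35.1 0.0
   0.1, -0.1, 11.7, 0, 0, 0, 0.1, -0.2, 23.4, 0, 0, 0, 0.2, -0.4, 35.1, 0, 0, 0, 0.2, -0.4, 35.1, 0, 0, 0, 0.1, -0.2, 23.4, 0, 0, 0, 0.1, -0.1, 11.7, 0, 0, 0
```

View pics/w6.png

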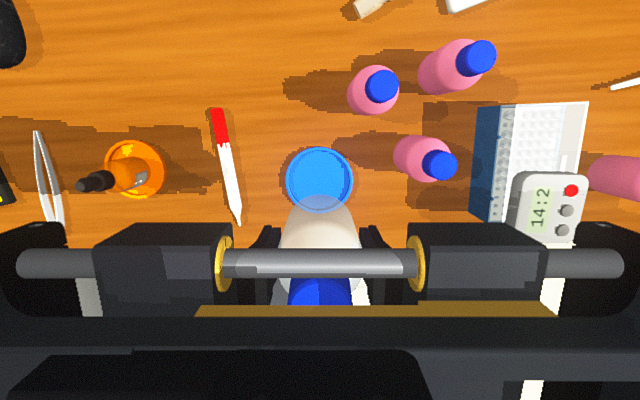

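The white bottle is in the gripper, and the blue dish is directly ahead at (319,180). Lowering now.

servo_tool(
  commands=[0.1,-0.1,11.7,0,0,0,0.1,-0.3,23.4,0,0,0,0.2,-0.4,35,0,0,0,0.2,-0.4,35,0,0,0,0.2,-0.2,23.4,0,0,0,0,0,14,0,0,0,0,0,5,0,0,0,0,0,2,0,0,0,0,0,0,0,0,0,0,0,0,0,0,0],
)

```text
time_s: 17.2
tool_pos: [0.4632, -0.2022, 0.0423]
tool_rot: [179.9, -0.1, -3.0]
force: [-0.6, -0.8, -1.0]
grip_width: 0.0425
```

servo_tool(
  commands=[0,0,1.5,0,0,0,0,0,1,0,0,0,0,0,0,0,0,0,0,0,0,0,0,0],
)

```text
time_s: 17.6
tool_pos: [0.4622, -0.2017, 0.0388]
tool_rot: [180.0, -0.0, -3.0]
force: [-0.3, 0.4, -0.7]
grip_width: 0.043
```

servo_tool(
  commands=[0,0,1,0,0,0,0,0,0.7,0,0,0,0,0,0,0,0,0,0,0,0,0,0,0],
)

```text
time_s: 18.0
tool_pos: [0.4621, -0.2017, 0.0369]
tool_rot: [-180.0, 0.0, -3.0]
force: [-0.7, 1.0, -1.2]
grip_width: 0.0428
```

servo_tool(
  commands=[0,0,0.6,0,0,0,0,0,0,0,0,0,0,0,0,0,0,0],
)

```text
time_s: 18.3
tool_pos: [0.4623, -0.2017, 0.0364]
tool_rot: [180.0, -0.0, -3.0]
force: [-0.8, -1.1, 0.4]
grip_width: 0.0425
```

servo_tool(
  commands=[0,0,0.5,0,0,0,0,0,0.1,0,0,0,0,0,0,0,0,0],
)

```text
time_s: 18.6
tool_pos: [0.4623, -0.2017, 0.0364]
tool_rot: [180.0, -0.0, -3.0]
force: [-2.2, 1.0, 5.4]
grip_width: 0.0426
```

Contact; releasing.

servo_tool(
  commands=[0,0,-0.4,0,0,0,0,0,0,0,0,0],
)

```text
time_s: 18.8
tool_pos: [0.4624, -0.2017, 0.0364]
tool_rot: [180.0, -0.0, -3.0]
force: [-1.1, -0.0, 3.2]
grip_width: 0.043
```

servo_tool(
  commands=[0,0,0,0,0,0,0,0,0,0,0,0,0,0,0,0,0,0,0,0,0,0,0,0,0,0,0,0,0,0,0,0,0,0,0,0],
  jaw=80,
)

```text
time_s: 19.4
tool_pos: [0.4622, -0.2017, 0.0361]
tool_rot: [180.0, 0.0, -3.0]
force: [-1.2, 0.4, 0.2]
grip_width: 0.0775
```

servo_tool(
  commands=[0,0,-5,0,0,0,0,0,-10,0,0,0,0,0,-20,0,0,0,0,0,-35,0,0,0,0,0,-40,0,0,0,0,0,-40,0,0,0,0,0,-30,0,0,0,0,0,-15,0,0,0],
)

```text
time_s: 20.2
tool_pos: [0.4636, -0.2021, 0.2353]
tool_rot: [179.8, -0.3, -3.0]
force: [0.4, -1.3, 0.4]
grip_width: 0.0801
```

Run:
```python
from h import *
shot('wrist','w7')
plan([(450,-406,231,-3)])
```

```text
from [ 464.1 -202.4  236.2] [179.81  -0.38  -3.01] t 20.25 F [0.51 0.22 0.67] w 80.4
leg (450, -406, 231, -3) rows 8 max 34.0 0.0
   -0.2, 11.3, 0.3, 0, 0, 0, -0.4, 22.7, 0.6, 0, 0, 0, -0.6, 34, 0.9, 0, 0, 0, -0.6, 34, 0.9, 0, 0, 0, -0.6, 34, 0.9, 0, 0, 0, -0.6, 34, 0.9, 0, 0, 0, -0.4, 22.7, 0.6, 0, 0, 0, -0.2, 11.3, 0.3, 0, 0, 0
```

View pics/w7.png

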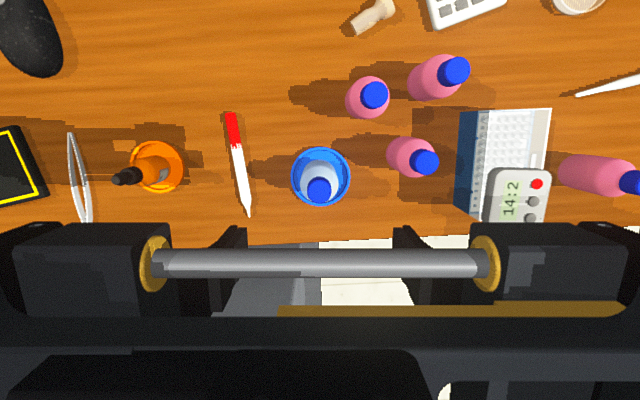

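The white bottle is standing in the blue dish at (320,180). Next I'll look at the timer and box.

servo_tool(
  commands=[0,11,-8,0,0,0,0,23,-15,0,0,0,-0.5,34,-15,0,0,0,-0.5,34,-15,0,0,0,-0.5,34,-10,0,0,0,-0.5,34,0,0,0,0,-0.5,23,0,0,0,0,-0.5,11,0,0,0,0,0,0,0,0,0,0,0,0,0,0,0,0],
)

```text
time_s: 21.25
tool_pos: [0.4487, -0.4039, 0.2932]
tool_rot: [-179.9, 0.1, -2.9]
force: [-0.7, 0.5, -0.0]
grip_width: 0.0798
```

Run:
```python
from h import *
im,d,T=shot('wrist','w8'); W=world('wrist',d,T)*1000; Z=W[:,:,2]
V,U=np.mgrid[0:400,0:640]
def rep(n,m):
    P=W[m]; P=P[P[:,0]==P[:,0]]; r=cv2.minAreaRect(P[:,:2].astype(np.float32)); print(n,len(P),np.round(r[0],1),np.round(r[1],1),round(r[2],1),np.median(P,0).round(1))
    q=P[:,:2]-P[:,:2].mean(0); w,v=np.linalg.eigh(q.T@q); print('   pca',np.degrees(np.arctan2(v[1,1],v[0,1])).round(2))
R=(V<235)&(U>270)&(U<370)
rep('lid',R&(Z>66)&(Z<76)); rep('timer',R&(Z>83)&(Z<96)); rep('all',R&(Z>66)&(Z<96))
plan([(440,-404,110,-3)])
```

```text
lid 2712 [ 472.1 -406.7] [ 62.2 117.9] 88.7 [ 500.8 -408.4   70.7]
   pca -154.54
timer 2442 [ 440.4 -405. ] [57.  64.3] 85.7 [ 442.4 -404.8   89.5]
   pca 176.09
all 5187 [ 469.4 -406.6] [ 62.2 123.3] 88.7 [ 472.2 -406.5   72.1]
   pca 178.74
from [ 449.  -403.5  293.7] [-1.7992e+02  2.0000e-02 -2.9000e+00] t 21.3 F [ 0.27  0.57 -0.05] w 80.5
leg (440, -404, 110, -3) rows 7 max 36.8 0.0
   -0.6, 0.1, 12.2, 0, 0, 0, -1.2, 0.1, 24.5, 0, 0, 0, -1.8, 0.2, 36.7, 0, 0, 0, -1.8, 0.2, 36.7, 0, 0, 0, -1.8, 0.2, 36.7, 0, 0, 0, -1.2, 0.1, 24.5, 0, 0, 0, -0.6, 0.1, 12.2, 0, 0, 0
```

View pics/w8.png

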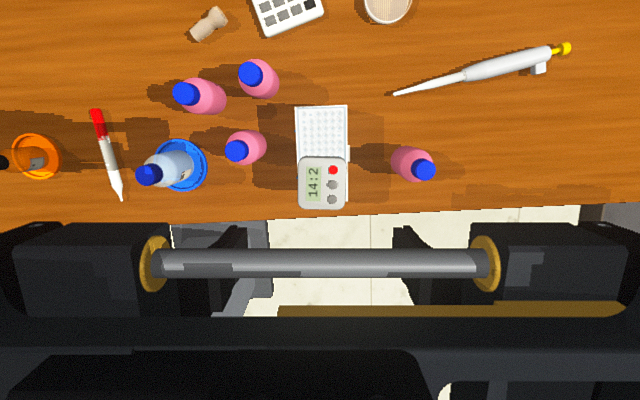

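The timer sits at (322,183), turned about -4°; the box's long axis is at about -1.3°. Time to grasp the timer.

servo_tool(
  commands=[-0.6,0.2,12,0,0,0.3,-1.2,0.2,24.5,0,0,0.3,-1.8,0.2,37,0,0,0.3,-1.8,0.2,37,0,0,0.3,-1.8,0.2,37,0,0,0,-1,0.2,24.5,0,0,0,-0.5,0,12,0,0,0,0,0,8,0,0,0,0,0,4,0,0,0,0,0,0,0,0,0],
)

```text
time_s: 22.3
tool_pos: [0.4402, -0.406, 0.0988]
tool_rot: [180.0, -0.1, -4.2]
force: [0.7, 0.6, -0.5]
grip_width: 0.0798
```

servo_tool(
  commands=[0,0,0,0,0,0,0,0,0,0,0,0],
)

```text
time_s: 22.5
tool_pos: [0.4403, -0.4064, 0.0993]
tool_rot: [179.9, -0.1, -4.2]
force: [-0.4, 0.1, 0.0]
grip_width: 0.0802
```

Run:
```python
from h import *
plan([(440.5,-405,75.5,-4.1)])
```

```text
from [ 440.3 -406.4   99.3] [ 1.7993e+02 -9.0000e-02 -4.2200e+00] t 22.5 F [-0.38  0.13  0.01] w 80.2
leg (440.5, -405, 75.5, -4.1) rows 1 max 23.8 0.1
   0.1, -1.4, 23.8, 0, 0, -0.1
```

servo_tool(
  commands=[0.2,-0.7,6,0,0,0,0,-0.7,8,0,0,0,0,0,6,0,0,0,0,0,3,0,0,0,0,0,0,0,0,0,0,0,0,0,0,0],
)

```text
time_s: 23.1
tool_pos: [0.44, -0.4045, 0.0751]
tool_rot: [180.0, 0.0, -4.2]
force: [-0.2, -0.9, -0.2]
grip_width: 0.0801
```

servo_tool(
  commands=[0,0,0,0,0,0,0,0,0,0,0,0,0,0,0,0,0,0,0,0,0,0,0,0,0,0,0,0,0,0,0,0,0,0,0,0],
  jaw=45,
  newtons=15,
)

```text
time_s: 23.7
tool_pos: [0.4401, -0.4046, 0.0754]
tool_rot: [180.0, -0.0, -4.2]
force: [-0.8, 0.1, 1.1]
grip_width: 0.0579
```

servo_tool(
  commands=[0,0,-4,0,0,0,0,0,-8,0,0,0,0,0,-20,0,0,0,0,0,-32,0,0,0,0,0,-32,0,0,0,0,0,-24,0,0,0,0,0,-10,0,0,0,0,0,0,0,0,0],
)

```text
time_s: 24.5
tool_pos: [0.4408, -0.405, 0.207]
tool_rot: [179.9, -0.1, -4.2]
force: [0.4, 0.1, -0.7]
grip_width: 0.0582
```

Run:
```python
from h import *
shot('wrist','w9')
plan([(491,197,205,10)])
```

```text
from [ 440.  -404.5  205.2] [ 1.7998e+02 -2.0000e-02 -4.2200e+00] t 24.55 F [ 0.44 -0.02 -0.88] w 57.7
leg (491, 197, 205, 10) rows 18 max 37.7 0.9
   0.1, -12.6, 0, 0, 0, -0.3, 0.4, -25.1, 0, 0, 0, -0.6, 1, -37.7, 0, 0, 0, -0.9, 1.6, -37.7, 0, 0, 0, -0.9, 2.2, -37.7, 0, 0, 0, -0.9, 2.8, -37.6, 0, 0, 0, -0.9, 3.3, -37.6, 0, 0, 0, -0.9, 3.9, -37.5, 0, 0, 0, -0.9, 4.5, -37.5, 0, 0, 0, -0.9, 5.1, -37.4, 0, 0, 0, -0.9
   5.7, -37.3, 0, 0, 0, -0.9, 6.2, -37.2, 0, 0, 0, -0.9, 6.8, -37.1, 0, 0, 0, -0.9, 7.4, -37, 0, 0, 0, -0.9, 8, -36.9, 0, 0, 0, -0.9, 8.5, -36.8, 0, 0, 0, -0.9, 6.1, -24.4, 0, 0, 0, -0.6, 3.2, -12.2, 0, 0, 0, -0.3
```

View pics/w9.png

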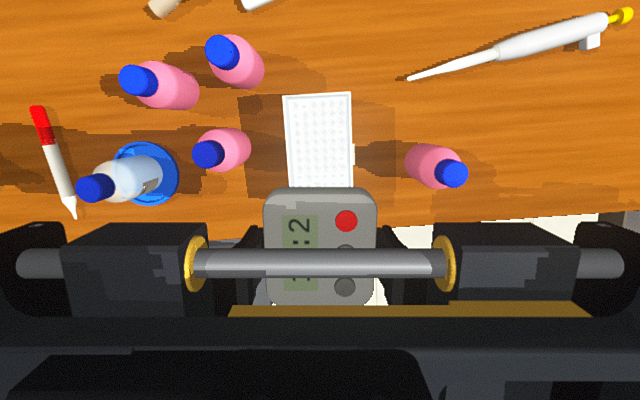

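The timer is held level, with its front edge at row 188, and the box below is undisturbed. I'll carry it to just short of the pad and take a look.

servo_tool(
  commands=[0,-12.6,0,0,0,-0.3,0,-25,0,0,0,-0.6,0,-37,0,0,0,-0.9,0,-38,0,0,0,-0.9,0,-38,0,0,0,-0.9,0,-38,0,0,0,-0.9,0,-38,0,0,0,-0.9,0,-38,0,0,0,-0.9,0,-38,0,0,0,-0.9,0,-38,0,0,0,-0.9],
)

```text
time_s: 25.55
tool_pos: [0.4418, -0.0617, 0.2034]
tool_rot: [-180.0, 0.2, 4.0]
force: [0.2, -0.1, -1.6]
grip_width: 0.058
```

servo_tool(
  commands=[1,-38,0,0,0,-0.9,1,-38,0,0,0,-0.9,1,-38,0,0,0,-0.9,1,-38,0,0,0,-0.9,1,-38,0,0,0,-0.9,1,-38,0,0,0,-0.9,0,-24,0,0,0,-0.6,0,-12,0,0,0,-0.3,0,0,0,0,0,0,0,0,0,0,0,0],
)

```text
time_s: 26.55
tool_pos: [0.419, 0.1972, 0.2044]
tool_rot: [179.9, 0.1, 10.1]
force: [0.3, -0.1, 0.0]
grip_width: 0.0576
```

```bash
cat > pad.py <<'E'
from h import *
import sys
im,d,T=shot('wrist',sys.argv[1]); W=world('wrist',d,T)*1000; Z=W[:,:,2]; hsv=cv2.cvtColor(im,cv2.COLOR_RGB2HSV)
V,U=np.mgrid[0:400,0:640]
def rep(n,m):
    P=W[m]; P=P[P[:,0]==P[:,0]]; r=cv2.minAreaRect(P[:,:2].astype(np.float32)); print(n,len(P),np.round(r[0],1),np.round(r[1],1),round(r[2],2),np.median(P,0).round(1))
R=(V<225)&(U>225)&(U<420)
rep('yel',R&(cv2.inRange(hsv,(26,150,120),(36,255,255))>0)&(Z>5)&(Z<22)); rep('pad',R&(Z>8)&(Z<20))
# held timer
Ti=np.linalg.inv(T); L=W/1000@Ti[:3,:3].T+Ti[:3,3]; L*=1000
m=(L[:,:,2]<-8)&(L[:,:,2]>-30)&(V<248)&(np.abs(U-320)<100)
P=L[m]; print('timer tool',len(P),P.min(0).round(1),P.max(0).round(1),np.median(P,0).round(1))
for lo in (5,12,20):
    q=P[(P[:,0]>lo)&(P[:,0]<lo+8)]
    if len(q): print(lo,np.percentile(q[:,1],[1,99]).round(1))
for y in (-20,-10,0,10,20):
    q=P[np.abs(P[:,1]-y)<3]; 
    if len(q): print('front',y,np.percentile(q[:,0],97).round(1))
plan([(491,197,205,10)])
E
python3 pad.py w10
```

```text
yel 1147 [492.1 196.5] [82.5 76.7] 10.19 [496.3 197.   12.7]
pad 7059 [504.8 171.5] [207.  139.9] 10.26 [494.  195.1  12.2]
timer tool 7160 [  2.7 -39.9 -30. ] [32.7 38.2 -8. ] [ 17.2  -0.6 -14.2]
5 [-38.3  36.7]
12 [-28.8  27.2]
20 [-28.4  26.9]
front -20 31.9
front -10 32.2
front 0 32.2
front 10 32.2
front 20 31.8
from [419.2 196.8 204.5] [1.7995e+02 7.0000e-02 1.0050e+01] t 26.6 F [-0.37 -0.49 -0.16] w 57.8
leg (491, 197, 205, 10) rows 4 max 23.9 0.0
   11.8, 2.1, -0.1, 0, 0, 0, 23.6, 4.1, -0.2, 0, 0, 0, 23.6, 4.1, -0.2, 0, 0, 0, 11.8, 2, -0.1, 0, 0, 0
```

View pics/w10.png

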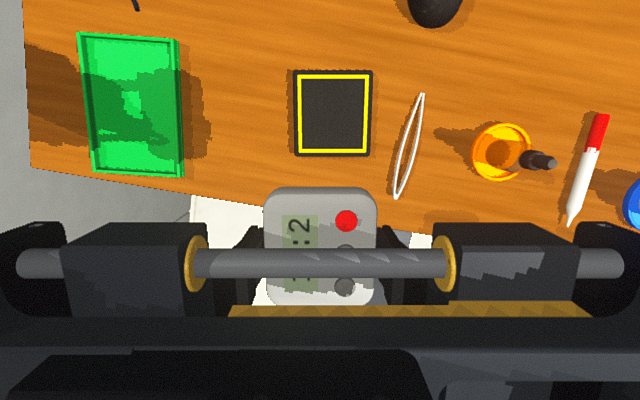

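The pad is at (333,113) and its edges line up with the timer in the picture. I'll move forward over the pad and lower.

servo_tool(
  commands=[12,2.2,8,0,0,-0.1,24,4.4,16,0,0,0,24,4.4,24,0,0,0,11.6,2.3,32,0,0,0,0,0,32,0,0,0,0,0,28,0,0,0,0,0,18,0,0,0,0,0,8,0,0,0,0,0,4,0,0,0,0,0,0,0,0,0],
)

```text
time_s: 27.6
tool_pos: [0.4924, 0.1976, 0.0353]
tool_rot: [180.0, -0.0, 10.2]
force: [-0.0, -0.7, -0.4]
grip_width: 0.0579
```

servo_tool(
  commands=[0,0,0,0,0,0,0,0,0,0,0,0,0,0,0,0,0,0],
)

```text
time_s: 27.9
tool_pos: [0.4925, 0.1984, 0.0359]
tool_rot: [180.0, -0.1, 10.3]
force: [-0.8, -0.7, -1.3]
grip_width: 0.0581
```

Run:
```python
from h import *
plan([(492,196.2,18,10.2)])
shot('wrist','w11')
```

```text
from [492.5 198.4  35.9] [ 1.7999e+02 -8.0000e-02  1.0280e+01] t 27.9 F [-0.85 -0.69 -1.33] w 58.1
leg (492, 196.2, 18, 10.2) rows 1 max 18.0 0.1
   -0.9, 2.1, 17.9, 0, 0, 0.1
```

View pics/w11.png

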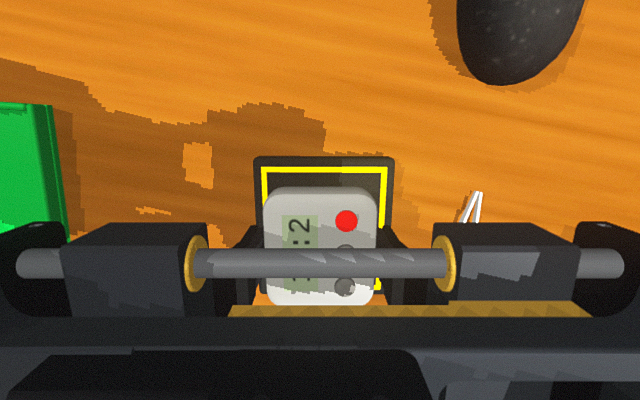

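servo_tool(
  commands=[-0.4,1,3,0,0,0,-0.4,1.2,5,0,0,0,0,0,3,0,0,0,0,0,1,0,0,0,0,0,0,0,0,0,0,0,0,0,0,0],
)

```text
time_s: 28.55
tool_pos: [0.4916, 0.196, 0.0231]
tool_rot: [-180.0, 0.0, 10.3]
force: [1.0, -0.2, -0.8]
grip_width: 0.058
```

```bash
cat > pad2.py <<'E'
from h import *
import sys
n=sys.argv[1]
im,d,T=shot('wrist',n); W=world('wrist',d,T)*1000; Z=W[:,:,2]; hsv=cv2.cvtColor(im,cv2.COLOR_RGB2HSV)
Ti=np.linalg.inv(T); L=(W/1000@Ti[:3,:3].T+Ti[:3,3])*1000
y=(cv2.inRange(hsv,(26,150,120),(36,255,255))>0); y[226:]=0; y[:,:200]=0;y[:,440:]=0
P=L[y]; P=P[P[:,0]==P[:,0]]
side=P[P[:,0]<34]; l=side[side[:,1]<0]; r=side[side[:,1]>0]
print('left',np.percentile(l[:,1],[2,50,98]).round(1),'right',np.percentile(r[:,1],[2,50,98]).round(1))
top=P[(np.abs(P[:,1])<30)]; print('top x',np.percentile(top[:,0],[2,50,98]).round(1))
m=(L[:,:,2]<-8)&(L[:,:,2]>-17); m[232:]=0
Q=L[m]; Q=Q[(Q[:,0]>8)&(Q[:,0]<40)&(np.abs(Q[:,1])<36)]
print('timer y',np.percentile(Q[Q[:,0]<24][:,1],[1,99]).round(1),'x front',np.percentile(Q[np.abs(Q[:,1])<15][:,0],98).round(1))
plan([(492,196.2,18,10.2)])
a=cv2.imread(f'pics/{n}.png'); cv2.imwrite(f'pics/{n}c.png',cv2.resize(a[140:320,220:420],None,fx=3,fy=3))
E
python3 pad2.py w12
```

```text
left [-38.1 -36.5 -35.2] right [33.9 35.4 37.3]
top x [37.6 39.4 40.7]
timer y [-29.1  27.7] x front 32.3
from [491.7 196.1  23.2] [-1.800e+02 -1.000e-02  1.029e+01] t 28.6 F [ 0.25 -0.4  -0.71] w 57.9
leg (492, 196.2, 18, 10.2) rows 1 max 5.2 0.1
   0.3, 0, 5.2, 0, 0, 0.1
```

View pics/w12c.png

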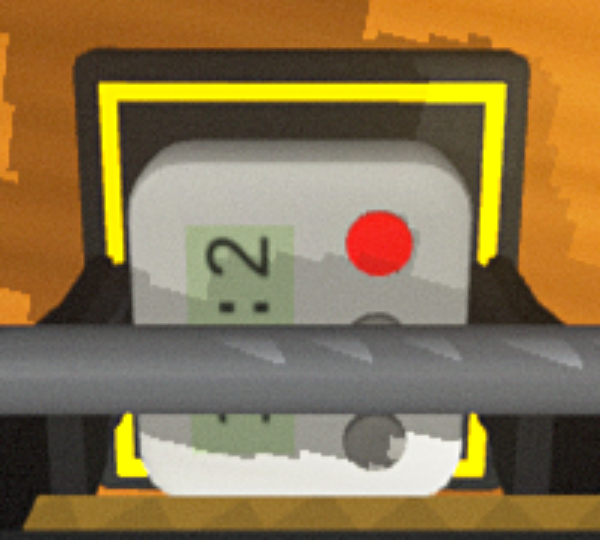

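The timer is centred within the outline: side margins match to about 0.2 mm, and the front edges are symmetric. Lowering.

servo_tool(
  commands=[0,0,3,0,0,0,0,0,2,0,0,0,0,0,1,0,0,0,0,0,0,0,0,0,0,0,0,0,0,0],
)

```text
time_s: 29.1
tool_pos: [0.4916, 0.196, 0.0171]
tool_rot: [180.0, 0.0, 10.3]
force: [0.6, 0.0, 0.0]
grip_width: 0.0578
```

servo_tool(
  commands=[0,0,0.6,0,0,0,0,0,0.3,0,0,0,0,0,0,0,0,0],
)

```text
time_s: 29.4
tool_pos: [0.4916, 0.1959, 0.0162]
tool_rot: [180.0, 0.0, 10.3]
force: [0.2, 0.6, -0.7]
grip_width: 0.058
```

servo_tool(
  commands=[0,0,0.6,0,0,0,0,0,0,0,0,0],
)

```text
time_s: 29.6
tool_pos: [0.4916, 0.1959, 0.0161]
tool_rot: [180.0, 0.0, 10.3]
force: [-0.8, -1.3, 4.3]
grip_width: 0.0582
```

servo_tool(
  commands=[0,0,-0.4,0,0,0,0,0,0,0,0,0],
)

```text
time_s: 29.8
tool_pos: [0.4917, 0.196, 0.0161]
tool_rot: [180.0, -0.0, 10.3]
force: [0.8, -1.5, 1.9]
grip_width: 0.0584
```

servo_tool(
  commands=[0,0,0,0,0,0,0,0,0,0,0,0,0,0,0,0,0,0,0,0,0,0,0,0],
  jaw=76,
)

```text
time_s: 30.2
tool_pos: [0.4915, 0.1959, 0.0159]
tool_rot: [180.0, 0.0, 10.3]
force: [-0.8, 0.4, -0.2]
grip_width: 0.0749
```

servo_tool(
  commands=[0,0,-5,0,0,0,0,0,-10,0,0,0,0,0,-20,0,0,0,0,0,-35,0,0,0,-10,0,-40,0,0,0,-15,0,-40,0,0,0,-15,0,-30,0,0,0,-10,0,-15,0,0,0,0,0,0,0,0,0],
)

```text
time_s: 31.1
tool_pos: [0.4431, 0.1878, 0.2141]
tool_rot: [179.9, -0.3, 10.3]
force: [-0.4, 0.6, -0.6]
grip_width: 0.0755
```

Run:
```python
from h import *
im,d,T=shot('wrist','w13'); W=world('wrist',d,T)*1000; Z=W[:,:,2]; hsv=cv2.cvtColor(im,cv2.COLOR_RGB2HSV)
V,U=np.mgrid[0:400,0:640]
def rep(n,m):
    P=W[m]; P=P[P[:,0]==P[:,0]]; r=cv2.minAreaRect(P[:,:2].astype(np.float32)); print(n,len(P),np.round(r[0],1),np.round(r[1],1),round(r[2],2),np.median(P,0).round(1))
R=(V<225)&(U>240)&(U<400)
rep('yel',R&(cv2.inRange(hsv,(26,150,120),(36,255,255))>0)&(Z>5)&(Z<22)); rep('timer',R&(Z>25)&(Z<40)); 
g=(cv2.inRange(hsv,(50,120,60),(75,255,255))>0)&(V<225)&(U<240); rep('tray',g); rep('tray wall',g&(Z>9)); rep('floor',g&(Z<7))
plan([(470,-406,205,-1.3)])
```

```text
yel 827 [491.7 196.2] [83.1 76.2] 10.32 [501.7 194.3  12.6]
timer 3108 [548.9 185.9] [ 70.1 189.7] 79.16 [493.5 196.7  30.3]
tray 12121 [459.3 417.2] [145.6 110.2] 6.31 [464.4 415.6   4.4]
tray wall 2120 [459.9 412.5] [145.6 100.8] 6.31 [467.4 421.1  13.4]
floor 9707 [459.5 417.2] [144.3 109.8] 5.93 [464.  415.    4.1]
from [443.  187.2 212.4] [179.9   -0.21  10.28] t 31.15 F [ 0.25  0.01 -0.64] w 75.9
leg (470, -406, 205, -1.3) rows 17 max 39.6 0.8
   -1.8, 13.1, 0.2, 0, 0, 0.3, -3.4, 26.2, 0.3, 0, 0, 0.5, -4.8, 39.3, 0.5, 0, 0, 0.8, -4.2, 39.4, 0.5, 0, 0, 0.8, -3.7, 39.4, 0.5, 0, 0, 0.8, -3.2, 39.5, 0.5, 0, 0, 0.8, -2.6, 39.5, 0.5, 0, 0, 0.8, -2.1, 39.5, 0.5, 0, 0, 0.8, -1.6, 39.6, 0.5, 0, 0, 0.8, -1, 39.6, 0.5, 0, 0, 0.8
   -0.5, 39.6, 0.5, 0, 0, 0.8, 0, 39.6, 0.5, 0, 0, 0.8, 0.6, 39.6, 0.5, 0, 0, 0.8, 1.1, 39.6, 0.5, 0, 0, 0.8, 1.6, 39.6, 0.5, 0, 0, 0.8, 1.4, 26.4, 0.3, 0, 0, 0.5, 0.8, 13.2, 0.2, 0, 0, 0.3
```

View pics/w13.png

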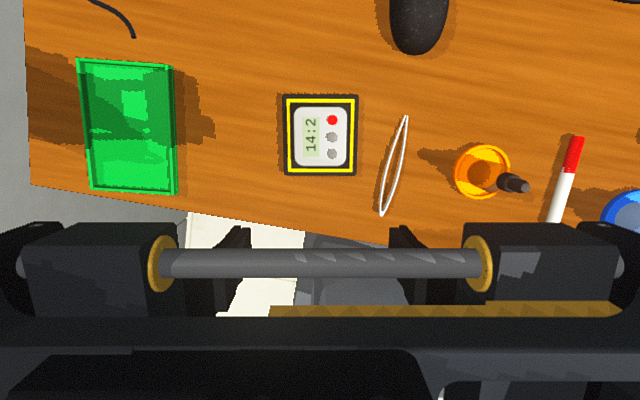

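The timer lies square inside the yellow outline at (320,135). The tray is at (130,128). Back to the box.

servo_tool(
  commands=[-1.8,13,-2,0,0,0.3,-3.4,26,-3,0,0,0.5,-4.8,39.4,-3,0,0,0.8,-4.5,39.4,-3,0,0,0.8,-4,39.4,-3,0,0,0.8,-4,39.5,-3,0,0,0.8,-3,39.5,-3,0,0,0.8,-3,39.5,0,0,0,0.8,-3,39.6,0,0,0,0.8,-3,39.6,0,0,0,0.8],
)

```text
time_s: 32.15
tool_pos: [0.4513, -0.1711, 0.2293]
tool_rot: [-179.9, 0.1, 3.0]
force: [0.1, 0.2, -0.6]
grip_width: 0.0759
```

servo_tool(
  commands=[-2,39.6,0,0,0,0.8,-1,39.6,0,0,0,0.8,0,39.6,0,0,0,0.8,0,39.6,0,0,0,0.8,0,39.6,0,0,0,0.8,0,26.4,0,0,0,0.5,0,13.2,0,0,0,0.3,0,0,0,0,0,0,0,0,0,0,0,0],
)

```text
time_s: 33.05
tool_pos: [0.4537, -0.4053, 0.2301]
tool_rot: [-179.9, 0.0, -1.6]
force: [0.9, 0.6, -0.7]
grip_width: 0.0759
```

Run:
```python
from h import *
im,d,T=shot('wrist','w14'); W=world('wrist',d,T)*1000; Z=W[:,:,2]
V,U=np.mgrid[0:400,0:640]
def rep(n,m):
    P=W[m]; P=P[P[:,0]==P[:,0]]; r=cv2.minAreaRect(P[:,:2].astype(np.float32)); print(n,len(P),np.round(r[0],1),np.round(r[1],1),round(r[2],2),np.median(P,0).round(1))
    y=P[:,1]; x=P[:,0]
    for a in np.arange(np.percentile(x,3),np.percentile(x,97)-5,15):
        q=y[(x>=a)&(x<a+10)]; print('   x',a.round(),np.percentile(q,[2,98]).round(1))
R=(V<232)&(U>270)&(U<370)
rep('lid',R&(Z>66)&(Z<76))
plan([(470.5,-406.6,110,-1.3)])
```

```text
lid 6815 [ 472.  -406.6] [ 62.2 118. ] 88.68 [ 476.1 -406.8   70.9]
   x 417.0 [-435.1 -375.9]
   x 432.0 [-435.1 -376.6]
   x 447.0 [-435.2 -376.2]
   x 462.0 [-436.3 -377.1]
   x 477.0 [-436.4 -377. ]
   x 492.0 [-436.5 -377.4]
   x 507.0 [-437.5 -378.2]
   x 522.0 [-437.6 -377.9]
from [ 454.  -404.9  230.6] [-1.7992e+02  1.0000e-02 -1.5600e+00] t 33.1 F [0.37 0.64 0.14] w 75.8
leg (470.5, -406.6, 110, -1.3) rows 6 max 30.4 0.1
   1.4, 0.1, 10.1, 0, 0, 0, 2.8, 0.2, 20.1, 0, 0, 0, 4.1, 0.3, 30.2, 0, 0, -0.1, 4.1, 0.3, 30.2, 0, 0, -0.1, 2.8, 0.2, 20.1, 0, 0, 0, 1.4, 0.1, 10.1, 0, 0, 0
```

View pics/w14.png

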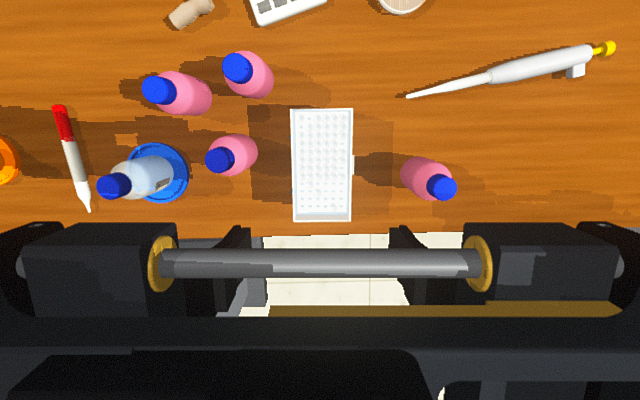

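The box is now clear: its centre is (472, -406.6) mm and its yaw -1.3°. I'll descend to TCP z 55, above the catch.

servo_tool(
  commands=[1.5,0.1,10,0,0,0,3,0.2,20,0,0,-0.1,4.5,0.3,30,0,0,-0.1,4.5,0.3,30,0,0,0,3,0.2,20,0,0,0,1.5,0.1,16,0,0,0,0,0,12,0,0,0,0,0,8,0,0,0,0,0,0,0,0,0,0,0,0,0,0,0],
  jaw=78,
)

```text
time_s: 34.1
tool_pos: [0.4714, -0.4092, 0.0858]
tool_rot: [179.9, -0.1, -1.5]
force: [-0.3, 0.5, -0.3]
grip_width: 0.0781
```

Run:
```python
from h import *
plan([(472,-406.6,55.5,-1.3)])
```

```text
from [ 471.4 -409.2   85.8] [ 1.7995e+02 -5.0000e-02 -1.5300e+00] t 34.1 F [-0.33  0.46 -0.29] w 78.1
leg (472, -406.6, 55.5, -1.3) rows 1 max 30.4 0.2
   0.5, -2.6, 30.3, 0, 0, -0.2
```

servo_tool(
  commands=[0.5,-1,2,0,0,-0.1,0,-1,6,0,0,0,0,-0.4,9,0,0,0,0,0,8,0,0,0,0,0,4,0,0,0,0,0,1,0,0,0,0,0,0,0,0,0],
)

```text
time_s: 34.8
tool_pos: [0.4715, -0.4064, 0.0548]
tool_rot: [-180.0, 0.0, -1.4]
force: [0.7, -0.4, 0.9]
grip_width: 0.0776
```

servo_tool(
  commands=[0,0,0,0,0,0,0,0,0,0,0,0,0,0,0,0,0,0,0,0,0,0,0,0,0,0,0,0,0,0,0,0,0,0,0,0],
  jaw=48,
  newtons=30,
)

```text
time_s: 35.4
tool_pos: [0.4719, -0.4067, 0.0554]
tool_rot: [180.0, -0.0, -1.4]
force: [1.0, -0.2, 1.9]
grip_width: 0.0622
```

Gripped at 62.2 mm. Lift, then carry to a viewing pose short of the tray.

servo_tool(
  commands=[0,0,-4,0,0,0,0,0,-10,0,0,0,0,0,-20,0,0,0,0,0,-30,0,0,0,0,0,-32,0,0,0,0,0,-30,0,0,0,0,0,-18,0,0,0,0,0,-6,0,0,0,0,0,0,0,0,0],
)

```text
time_s: 36.3
tool_pos: [0.4719, -0.4065, 0.2059]
tool_rot: [179.9, -0.1, -1.4]
force: [-0.6, -0.5, -2.5]
grip_width: 0.062
```

Run:
```python
from h import *
plan([(465,100,205,2),(345,412,205,6.2)],maxv=36)
```

```text
from [ 471.9 -406.5  205.9] [ 1.7994e+02 -6.0000e-02 -1.4100e+00] t 36.3 F [-0.64 -0.55 -2.47] w 62.0
leg (465, 100, 205, 2) rows 17 max 33.8 0.2
   -0.4, -11.2, 0, 0, 0, -0.1, -0.8, -22.5, 0, 0, 0, -0.2, -1.2, -33.7, 0.1, 0, 0, -0.2, -1, -33.8, 0.1, 0, 0, -0.2, -0.9, -33.8, 0.1, 0, 0, -0.2, -0.8, -33.8, 0.1, 0, 0, -0.2, -0.6, -33.8, 0.1, 0, 0, -0.2, -0.5, -33.8, 0.1, 0, 0, -0.2, -0.4, -33.8, 0.1, 0, 0, -0.2, -0.2, -33.8, 0.1, 0, 0, -0.2
   -0.1, -33.8, 0.1, 0, 0, -0.2, 0, -33.8, 0.1, 0, 0, -0.2, 0.2, -33.8, 0.1, 0, 0, -0.2, 0.3, -33.8, 0.1, 0, 0, -0.2, 0.4, -33.8, 0.1, 0, 0, -0.2, 0.4, -22.5, 0, 0, 0, -0.2, 0.2, -11.3, 0, 0, 0, -0.1
leg (345, 412, 205, 6.2) rows 12 max 33.4 0.4
   -3.6, -10.5, 0, 0, 0, -0.1, -7.2, -21.1, 0, 0, 0, -0.3, -10.7, -31.7, 0, 0, 0, -0.4, -10.4, -31.8, 0, 0, 0, -0.4, -10.2, -31.8, 0, 0, 0, -0.4, -10, -31.9, 0, 0, 0, -0.4, -9.7, -32, 0, 0, 0, -0.4, -9.5, -32, 0, 0, 0, -0.4, -9.3, -32.1, 0, 0, 0, -0.4, -9, -32.2, 0, 0, 0, -0.4
   -5.9, -21.5, 0, 0, 0, -0.3, -2.9, -10.8, 0, 0, 0, -0.1
```

Run:
```python
from h import *
z=np.load('pics/top0.npz'); W=world('top',z['d'],None)
m=(W[:,:,2]>.03)&(W[:,:,0]>.2)&(W[:,:,0]<.7)&(W[:,:,1]>.3)&(W[:,:,1]<.7); P=W[m]
print(len(P), P.min(0),P.max(0)); print(P[np.argsort(P[:,1])[:5]])
```

```text
8761 [0.2000268  0.30030197 0.03004424] [0.69998089 0.69999049 0.51520888]
[[0.68267804 0.30030197 0.03091929]
 [0.63250931 0.30127543 0.03490222]
 [0.62271326 0.30188151 0.03114688]
 [0.65418156 0.30264821 0.03198822]
 [0.66820466 0.30299361 0.03237882]]
```

servo_tool(
  commands=[-0.4,-11,0,0,0,-0.1,-0.8,-22.5,0,0,0,-0.2,-1,-34,0,0,0,-0.2,-1,-34,0,0,0,-0.2,-1,-34,0,0,0,-0.2,-1,-34,0,0,0,-0.2,-0.6,-34,0,0,0,-0.2,-0.5,-34,0,0,0,-0.2,-0.4,-34,0,0,0,-0.2,-0.2,-34,0,0,0,-0.2],
)

```text
time_s: 37.3
tool_pos: [0.4659, -0.0985, 0.2034]
tool_rot: [-180.0, 0.2, 0.5]
force: [1.2, 0.1, -1.2]
grip_width: 0.0626
```

servo_tool(
  commands=[0,-34,0,0,0,-0.2,0,-34,0,0,0,-0.2,-1,-34,0,0,0,-0.3,-3,-34,0,0,0,-0.4,-5,-33,0,0,0,-0.4,-7,-33,0,0,0,-0.4,-9,-32,0,0,0,-0.4,-10,-32,0,0,0,-0.4,-10,-32,0,0,0,-0.4,-10,-32,0,0,0,-0.4],
)

```text
time_s: 38.3
tool_pos: [0.3996, 0.2275, 0.2035]
tool_rot: [179.9, 0.1, 4.0]
force: [-0.2, -0.1, -1.3]
grip_width: 0.062
```

Run:
```python
from h import *
plan([(345,412,205,6.2)],maxv=36)
```

```text
from [399.6 227.5 203.5] [1.7992e+02 1.4000e-01 4.0300e+00] t 38.3 F [-0.23 -0.1  -1.31] w 62.0
leg (345, 412, 205, 6.2) rows 8 max 32.1 0.4
   -2.3, -10.4, -0.1, 0, 0, -0.1, -4.6, -20.9, -0.2, 0, 0, -0.2, -6.7, -31.4, -0.3, 0, 0, -0.4, -6.5, -31.4, -0.3, 0, 0, -0.4, -6.3, -31.4, -0.3, 0, 0, -0.4, -6.1, -31.5, -0.3, 0, 0, -0.4, -4, -21, -0.2, 0, 0, -0.2, -1.9, -10.5, -0.1, 0, 0, -0.1
```

Run:
```python
from h import *
z=np.load('pics/top0.npz'); W=world('top',z['d'],None)
for x0,x1 in ((.2,.3),(.3,.4),(.4,.5),(.5,.6),(.6,.7)):
    for zz in (.1,.2,.27):
        m=(W[:,:,2]>zz)&(W[:,:,0]>x0)&(W[:,:,0]<x1)&(W[:,:,1]>.3)&(W[:,:,1]<.8); P=W[m]
        print(x0,zz,len(P), P[:,1].min().round(3) if len(P) else None)
```

```text
0.2 0.1 2295 0.712
0.2 0.2 1706 0.77
0.2 0.27 1216 0.77
0.3 0.1 2348 0.764
0.3 0.2 1796 0.767
0.3 0.27 1311 0.767
0.4 0.1 2953 0.566
0.4 0.2 2162 0.57
0.4 0.27 1430 0.606
0.5 0.1 2036 0.567
0.5 0.2 1549 0.576
0.5 0.27 1141 0.733
0.6 0.1 3687 0.493
0.6 0.2 3321 0.591
0.6 0.27 2987 0.591
```

Clear: the nearest obstacle is at y = 0.57 and the gripper's edge reaches 0.51.

servo_tool(
  commands=[-7,-28,0,0,0,-0.2,-6.5,-28,0,0,0,-0.3,-6,-28,0,0,0,-0.4,-6,-28,0,0,0,-0.4,-5,-27,0,0,0,-0.4,-4,-22,-1,0,0,-0.3,-3,-15,0,0,0,-0.2,-2,-7,0,0,0,0,0,0,0,0,0,0,0,0,0,0,0,0],
)

```text
time_s: 39.3
tool_pos: [0.3469, 0.4044, 0.2053]
tool_rot: [179.9, 0.0, 6.2]
force: [0.5, -0.7, -1.6]
grip_width: 0.0622
```

```bash
cat > tray.py <<'E'
from h import *
import sys
im,d,T=shot('wrist',sys.argv[1]); W=world('wrist',d,T)*1000; Z=W[:,:,2]; hsv=cv2.cvtColor(im,cv2.COLOR_RGB2HSV)
V,U=np.mgrid[0:400,0:640]
def rep(n,m):
    P=W[m]; P=P[P[:,0]==P[:,0]]; r=cv2.minAreaRect(P[:,:2].astype(np.float32)); print(n,len(P),np.round(r[0],1),np.round(r[1],1),round(r[2],2),np.median(P,0).round(1))
g=(cv2.inRange(hsv,(45,120,40),(80,255,255))>0)&(V<240)&(Z>-5)&(Z<30)
rep('tray',g); rep('rim',g&(Z>11)&(Z<18))
Ti=np.linalg.inv(T); L=(W/1000@Ti[:3,:3].T+Ti[:3,3])*1000
m=(np.abs(L[:,:,2]+16)<5)&(V<240)&(np.abs(L[:,:,1])<40); P=L[m]; r=cv2.minAreaRect(P[:,:2].astype(np.float32)); print('box in tool',r)
plan([(460,413,150,6.2)],maxv=36)
E
python3 tray.py w15
```

```text
tray 12248 [465.2 412.4] [129.2 101.1] 6.31 [471.4 413.8   4.4]
rim 1227 [465.1 413.4] [129.2  99.1] 6.31 [481.2 416.8  13.9]
box in tool ((33.64935302734375, -0.49903106689453125), (79.05313873291016, 51.253177642822266), 89.91463470458984)
from [347.3 404.2 205.5] [1.7991e+02 2.0000e-02 6.1200e+00] t 39.35 F [ 0.99 -0.46 -2.52] w 62.2
leg (460, 413, 150, 6.2) rows 6 max 31.5 0.0
   9.4, 0.3, 4.6, 0, 0, 0, 18.8, 0.5, 9.2, 0, 0, 0, 28.2, 0.8, 13.9, 0, 0, 0, 28.2, 0.8, 13.9, 0, 0, 0, 18.8, 0.6, 9.2, 0, 0, 0, 9.4, 0.3, 4.6, 0, 0, 0
```

View pics/w15.png

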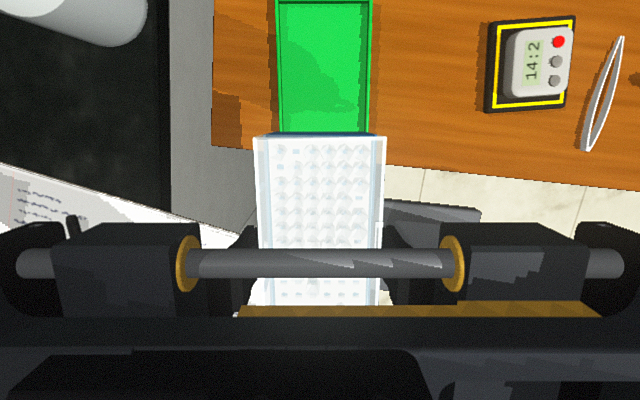

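The tray is straight ahead, lined up with the box (both at about 6.2°), with its far edge at the top of the frame. I'll move over it and lower.

servo_tool(
  commands=[10,0.3,0,0,0,0,19,0.6,0,0,0,0,28,0.8,4,0,0,-0.1,28,0.8,10,0,0,0,19,0.6,20,0,0,0,9,0.2,28,0,0,0,0,0,28,0,0,0,0,0,20,0,0,0,0,0,9,0,0,0,0,0,0,0,0,0],
)

```text
time_s: 40.35
tool_pos: [0.4601, 0.413, 0.0856]
tool_rot: [179.9, 0.1, 6.2]
force: [0.6, 0.3, -2.1]
grip_width: 0.0622
```

servo_tool(
  commands=[0,0,0,0,0,0,0,0,0,0,0,0],
)

```text
time_s: 40.55
tool_pos: [0.4606, 0.4151, 0.0885]
tool_rot: [-179.9, -0.1, 6.3]
force: [-0.5, 0.1, -1.7]
grip_width: 0.0623
```

Run:
```python
from h import *
plan([(460,413,62,6.3)])
shot('wrist','w16'); shot('top','t16'); a=cv2.imread('pics/t16.png'); cv2.imwrite('pics/t16c.png',cv2.resize(a[150:250,140:300],None,fx=4,fy=4,interpolation=cv2.INTER_CUBIC))
```

```text
from [460.6 415.1  88.5] [-1.7993e+02 -1.3000e-01  6.2700e+00] t 40.55 F [-0.51  0.14 -1.7 ] w 62.3
leg (460, 413, 62, 6.3) rows 1 max 26.6 0.0
   -0.9, 2, 26.5, 0, 0, 0
```

View pics/w16.png

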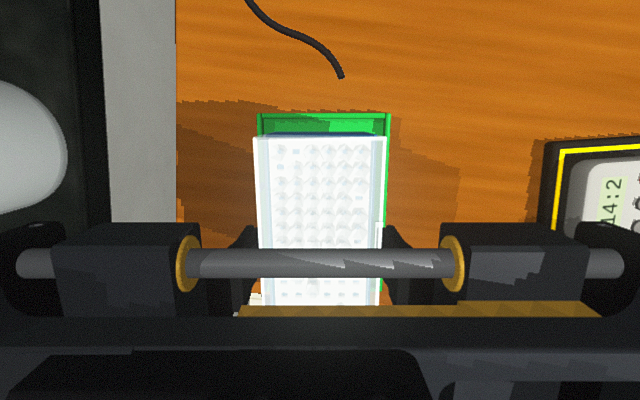

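servo_tool(
  commands=[-0.5,1.4,5,0,0,0,-0.4,1.4,8,0,0,0,0,0,7,0,0,0,0,0,4,0,0,0,0,0,1.5,0,0,0,0,0,0,0,0,0,0,0,0,0,0,0],
)

```text
time_s: 41.35
tool_pos: [0.4592, 0.4118, 0.0616]
tool_rot: [-180.0, -0.0, 6.3]
force: [-0.2, -0.6, -2.4]
grip_width: 0.062
```

Run:
```python
from h import *
im,d,T=shot('wrist','w17'); W=world('wrist',d,T)*1000; hsv=cv2.cvtColor(im,cv2.COLOR_RGB2HSV)
Ti=np.linalg.inv(T); L=(W/1000@Ti[:3,:3].T+Ti[:3,3])*1000
g=(cv2.inRange(hsv,(45,120,40),(80,255,255))>0)&(W[:,:,2]>10)&(W[:,:,2]<19); g[235:]=0
P=L[g]; print(len(P),np.percentile(P,[1,99],axis=0).round(1))
q=P[P[:,0]>62]; print('y at far rim',np.percentile(q[:,1],[1,99]).round(1))
plan([(460,413,62,6.3)])
```

```text
2303 [[ -4.6 -50.2  46. ]
 [ 73.2  47.9  50.9]]
y at far rim [-49.9  47.5]
from [459.3 411.8  61.8] [-1.7998e+02 -2.0000e-02  6.2800e+00] t 41.4 F [ 0.39 -0.07 -0.4 ] w 62.1
leg (460, 413, 62, 6.3) rows 1 max 1.4 0.0
   0.8, -1.1, -0.2, 0, 0, 0
```

View pics/w17.png

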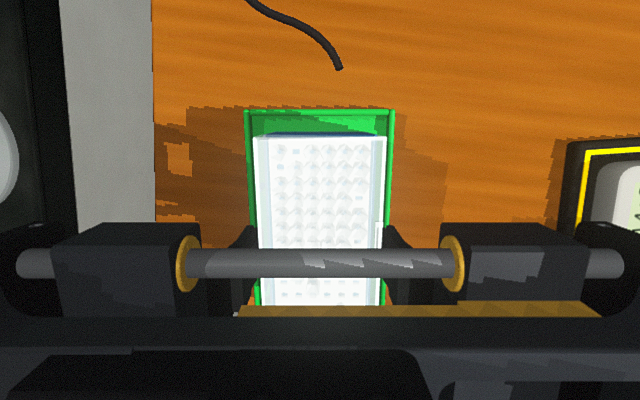

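The box is centred inside the tray: the rim spans -50 to +48 mm sideways and reaches 73 mm ahead of the TCP. Now the final lowering.

servo_tool(
  commands=[0,0,1.2,0,0,0,0,0,0.6,0,0,0,0,0,0,0,0,0,0,0,0,0,0,0],
)

```text
time_s: 41.8
tool_pos: [0.4592, 0.4115, 0.0597]
tool_rot: [180.0, -0.0, 6.3]
force: [0.0, -0.5, -1.5]
grip_width: 0.0622
```

servo_tool(
  commands=[0,0,0.6,0,0,0,0,0,0.3,0,0,0,0,0,0,0,0,0],
)

```text
time_s: 42.1
tool_pos: [0.4592, 0.4116, 0.0595]
tool_rot: [180.0, -0.0, 6.3]
force: [-2.2, -2.6, 5.0]
grip_width: 0.0621
```

Contact. Releasing and retreating.

servo_tool(
  commands=[0,0,-0.4,0,0,0,0,0,0,0,0,0],
)

```text
time_s: 42.3
tool_pos: [0.4592, 0.4116, 0.0594]
tool_rot: [180.0, -0.0, 6.3]
force: [-1.5, -2.0, 3.7]
grip_width: 0.0621
```

servo_tool(
  commands=[0,0,0,0,0,0,0,0,0,0,0,0,0,0,0,0,0,0,0,0,0,0,0,0],
  jaw=80,
)

```text
time_s: 42.7
tool_pos: [0.4592, 0.4116, 0.059]
tool_rot: [-180.0, 0.0, 6.3]
force: [-0.5, 0.1, -0.8]
grip_width: 0.0786
```

servo_tool(
  commands=[0,0,-5,0,0,0,0,0,-10,0,0,0,0,0,-20,0,0,0,0,0,-35,0,0,0,-10,0,-40,0,0,0,-20,5,-40,0,0,0,-20,10,-30,0,0,0,-10,5,-15,0,0,0,0,0,0,0,0,0],
)

```text
time_s: 43.6
tool_pos: [0.4013, 0.3864, 0.2578]
tool_rot: [-179.9, -0.3, 6.4]
force: [0.6, 0.5, 0.4]
grip_width: 0.0801
```

Run:
```python
from h import *
shot('wrist','w18')
```

```text
(no output)
```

View pics/w18.png

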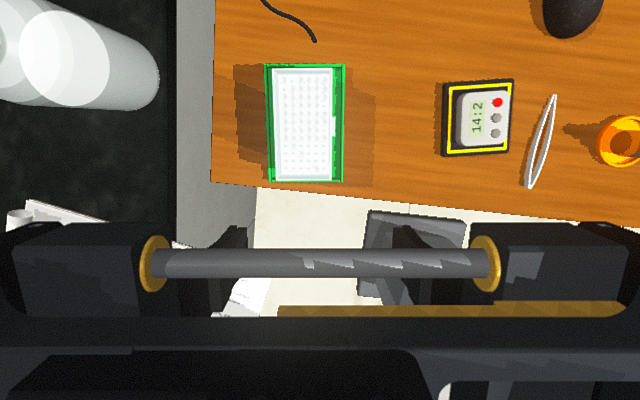

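The box sits flat in the green tray at (305,124) and the timer is still on its pad. Now the overall check against the start.

Run:
```python
from h import *
shot('top','tF'); shot('scene','sF')
a=cv2.imread('pics/tF.png'); b=cv2.imread('pics/top0.png')
f=lambda i:cv2.resize(i[150:235,150:490],None,fx=2.3,fy=2.3,interpolation=cv2.INTER_CUBIC)
c=cv2.imread('pics/sF.png'); c=cv2.resize(c[120:330,130:480],None,fx=2.25,fy=2.25,interpolation=cv2.INTER_CUBIC)
cv2.imwrite('pics/cmp.png',np.vstack([f(b),f(a)])); cv2.imwrite('pics/sFc.png',c)
```

```text
(no output)
```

View pics/cmp.png

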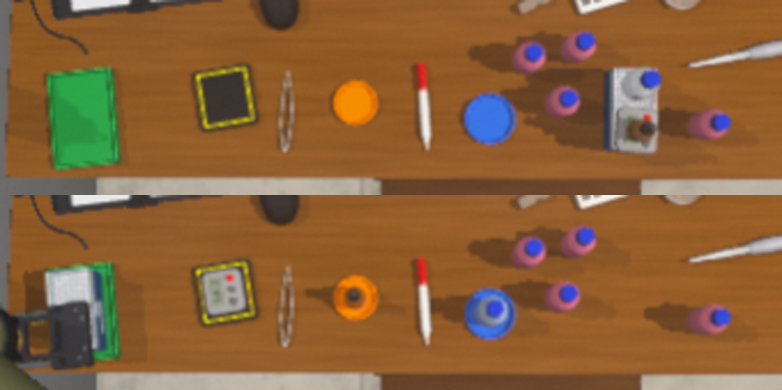

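View pics/sFc.png

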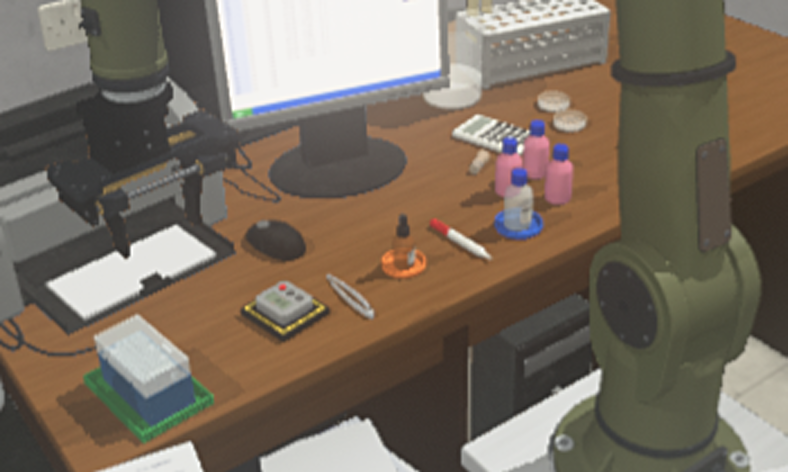

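Everything stands upright in its place. The marker, tweezers and pink bottles look unchanged, and the gripper is clear. Handing in.

```bash
python3 -c "
from h import *
print(env.sign_off())"
```

```text
the job is handed in; nothing more can be done
None
```

I took the pile apart in the order asked and handed the job in after about 44 s of robot time. The dropper is in the orange dish, the white bottle in the blue dish, the timer on the pad, and the tip box lengthwise in the green tray.

- **Setting down:** each thing was lowered until it just touched (4–7 N) before release. No force reading on the tool exceeded about 7 N.
- **Timer:** at my last measurement, just before touchdown, it was within about 1 mm of the outline's centre and square to it. After release I checked it by eye only, and it still looked square inside the outline.
- **Tip box:** just before touchdown it was centred in the tray to about 1 mm. It looked flat in the tray afterwards.
- **Last check:** before hand-in I compared the top and scene views with the start. Both bottles stood upright, the marker, tweezers and pink bottles looked unmoved, and the gripper touched nothing.
- **Disagreements:** the wrist and top cameras differed by 1–3 mm on where the seats are. I settled the timer and box from close-up wrist views. My depth-based fit of the timer on the pad after release caught other objects, so I did not use it.

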